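Load the bench shaker and release its stop

TASK

Lock the shaker out by pressing its red mushroom stop button down until it stays in, then move every amber sample cartridge from the white pocket tray into the steel bowl, and set the loose metal lid on the bowl so that it sits seated and level. Only once the lid is on and let go, turn the mushroom clockwise (seen from above) to its end stop so that it comes back up. Leave the jars, bottle and beaker standing where they are.

Things in the scene. Friction and masses are not known exactly. Their poses are not given: they have to be found in the camera images.
- shaker: Bench shaker, fixed: a blue round base 220 mm in diameter and 50 mm high carrying a fixed open steel bowl (outer diameter 187 mm, inner diameter 176 mm, walls 75 mm high). Origin at the centre of the base's underside, on the table; z up.
- bowl_rim (a point): Centre of the bowl's mouth, at rim height: 125 mm above the table.
- bowl_floor (a point): Centre of the bowl's inner floor, 55 mm above the table (the bowl is 70 mm deep inside). Cartridges may lie in it any way round, one on another too, so long as they are clear of the lid, whose plug reaches 6 mm below the rim.
- lid: Loose round aluminium lid, 188 mm in diameter, about 0.3 kg, lying right way up on the table. Below its flange (5 mm thick) is a dark plug 168 mm in diameter and 6 mm deep that drops into the bowl's mouth; the flange then rests on the rim. Origin at the centre of the plug's underside (seated: 6 mm below the rim); z up through the knob. Flange top 11 mm above the origin.
- lid_knob (a point): Middle of the lid's black grip knob: an upright cylinder 30 mm in diameter and 26 mm tall, its top 47 mm and its underside 21 mm above the lid's origin; this point is 34 mm above the origin.
- stop_box: Stop station, fixed: a yellow box 72 x 72 mm and 60 mm high with a red mushroom button on top. Origin at the centre of its underside; z up.
- stop_top (a point): Centre of the top face of the red mushroom head, which is round, 40 mm in diameter and 23 mm high, with white radial marks. It stands 100 mm above the box's origin when out. Pushed down (about 5 N) it travels 8 mm and stays in, at 92 mm; turning it clockwise screws it up again by up to 8 mm.
- stop_turn (a joint): Turn of the mushroom head, rad: 0 at the start, grows clockwise seen from above, end stop at 1.2 (head fully up again). Stays where it is left.
- tray: White pocket tray, fixed, 172 (x) x 170 (y) x 14 mm, with 2 x 3 pockets, each 66 mm (along tray x) by 32 mm and 8 mm deep, centred at x = +-42.5 mm and y = -54, 0, +54 mm. Origin at the centre of its underside; pocket floors 6 mm above it.
- cart1: Amber square-section sample cartridge with a blue end, 60 mm long (its x) and 26 x 26 mm across, 60 g, lying in a tray pocket with its length along the tray's x, its lower 8 mm inside the pocket. Origin at its centre. Absent in some starts.
- cart2: A sample cartridge like cart1; absent in some starts.
- cart3: A sample cartridge like cart1; absent in some starts.
- cart4: A sample cartridge like cart1; absent in some starts.
- cart5: A sample cartridge like cart1; absent in some starts.
- cart6: A sample cartridge like cart1; absent in some starts.
- amber_bottle: Amber glass bottle 60 mm across, 130 mm tall; a bystander, to be left standing. Origin at the centre of its underside.
- wash_jar: White jar with red cap 70 mm across, 100 mm tall; a bystander, to be left standing. Origin at the centre of its underside.
- beaker: Glass beaker 70 mm across, 85 mm tall; a bystander, to be left standing. Origin at the centre of its underside.
- green_jar: Green glass jar 60 mm across, 90 mm tall; a bystander, to be left standing. Origin at the centre of its underside.
Not all that is in view belongs to the job. Leave any green or turquoise look-alike of the cart4 alone.

How it is judged:
By the outcome, as a careful person would: the job done as asked, in the order asked, and still so for the second after the job is handed in, with the robot touching nothing.
Of cart1, cart2, cart3, cart4, cart5, cart6 only 4 to 6 are there at a start; the rules pass over those that are not, and their reading is None.
At some moment in a run one of lid may be knocked a few centimetres aside while the robot is not near it.
Once in a run the grip may slacken for a moment while it holds something.
It also fails if it takes over 208 s, if anything falls off the work surface, if the arm or the gripper's body presses on something with over 40 N, if the wrist force passes 120 N, or if a joint passes its speed limit or range.

ROBOT

A 7-joint arm with a two-finger parallel gripper is mounted at the origin on the work surface. World frame = base frame: x ahead of the robot, y to its left, z up, the work surface at z = 0. Lengths are in mm, angles in rad, forces in N, time in s.
With the tool pointing down it reaches from about 400 to 875 mm from the base axis. Payload 4.4 kg.
Tool frame: the origin (TCP) lies on the centre line of the jaws, within the pads' length; the fingertips stand 14 mm ahead of it and the grasp point (between the pads) lies 5 mm behind it (tips_ahead is the distance from the TCP to the fingertips, in mm); z points along the fingers, y is the line along which they close (so a half turn about z gives the same grasp; the last joint's range is limited). The gripper opens to 85 mm and grips with 20 to 120 N. Pads are 22 mm wide; open, the fingers measure 114 mm over their backs; the gripper's body (76 mm by 85 mm) begins 54 mm behind the grasp point. The pads swing forward as they close: fully open they stand 13 mm farther back than shut.
Start: joints at [1.216, 0.628, 0.038, 1.517, -0.027, 0.996, -0.02], TCP at [185.149, -623.087, 220.213] pointing down, gripper open.
Joint ranges: [-3.06, 3.06], [-0.37, 2.12], [-1.25, 1.32], [0.18, 2.47], [-1.1, 4.24], [0.23, 1.98], [-2.94, 2.94]. Speed limits (rad/s): [2.57, 2.57, 3.14, 3.14, 3.14, 3.14, 3.14].

INTERFACE

Orientations are given as [roll, pitch, yaw] about the fixed x, y, z axes, in that order (R = Rz(yaw) Ry(pitch) Rx(roll)).
In Python, from cell import * gives the robot as it stands.
- The arm moves only by the tool move_arm, never from a script. Its argument "rows" is text: rows parted by semicolons, each of 7 numbers parted by spaces: the shift along the tool's x, y, z scaled (see below), then the turn, a rotation vector about the tool's x, y, z scaled (see below), then the closure, from -1 (fully open) to 1 (shut). A call has 1 to 12 rows; each row is the pose to reach, as a shift and turn from the pose commanded when the call began, along the tool's axes at that moment; what a row does not reach only later rows make up. The controller multiplies each number of a shift by 0.3 m and each number of a turn by pi/2 rad. A row lasts 1/12 s, in which the tool goes at most 41.7 mm and 7.16 degrees, less where a joint would pass 70% of its speed; a pose out of reach is approached as far as the arm can. A call with a number of a shift or a turn outside -1 to 1 is refused whole. A call with a gripper value outside its range is refused whole. The fingers move at their own pace and stop on an object; the grip force is fixed at half the most. Time passes only in rows, so rows that repeat a pose let the fingers close. It gives the time, the measured TCP pose, the force, the opening and the grip force at its end, in the units of the state.
- read_state(): the state, without advancing time (a new reading comes with each control period).
- get_image(name): name is "scene" or "top" or "wrist"; returns a dict with "img" (400x640x3 uint8, red, green, blue), "vfov" (degrees; the focal length in pixels is half the picture's height over the tangent of half this angle, whatever the lens; pixels are square), "cx", "cy" (the principal point, pixels), "k1" (the pictures are not rectified: a ray, as slopes to the right and down, at radius r is drawn at 1 + k1 r^2 times it, then the intrinsics apply), "extrinsics" (4x4, takes a point from camera to world coordinates); the wrist camera has in their place "T_tool_cam" (4x4, takes a point from camera to tool coordinates, whose origin is the TCP and whose axes are the flange's). Camera axes: x right, y up, looking along -z (the intrinsics and any distortion apply to the point x, -y, -z); pixel columns grow to the right and rows downward; lengths in mm; the calibration is good to about 2 mm. A picture is of the moment at which its call begins: read the wrist's pose just before it. There is no depth.
- finish_job(): hands the job in; it is judged then, once.
The state is a dict: "clock": time; "qpos": joint angles; "qd": joint speeds; "tau": joint torques, N m; "eef_pos": TCP position; "tool_rot": TCP orientation; "force": force on the tool from outside, world axes, zero at the start; "torque": the same for the moment, N m; "width": finger opening in mm; "gripper_force": force on a finger pad.
Only numpy, scipy, OpenCV 4.12 (cv2) and the standard library are available. Lean on these libraries where they do the work, as an engineer would, in place of code of your own. Each camera call takes 0.05 s, during which the arm holds its last target. There are 200 camera calls.

## Working session

There is one attempt and no reset: what is moved stays moved. The work goes in short steps, Python scripts to look and compute and a tool call to move; the robot and the scene stay as the last step left them, time stands still between calls to the robot, and variables do not carry over. Pictures are saved under pics/ and viewed, at most 14 in all, crops included, and the job is handed in when it is done.

Besides the shell and the picture viewer there is one more tool, called after "Emit:" by a JSON object that holds its "fn" and its "kwargs", one argument or row to a line. move_arm: Moves the arm, as the interface text tells. Its arguments: {"type":"object","properties":{"rows":{"type":"string"}},"required":["rows"]}

```bash
ls; mkdir -p pics; cat > h.py <<'E'
from cell import *
import numpy as np, cv2
from scipy.spatial.transform import Rotation as R
def snap(n,save=None):
    s=read_state(); g=get_image(n)
    if save: cv2.imwrite('pics/'+save,g['img'][:,:,::-1])
    g['f']=g['img'].shape[0]/2/np.tan(np.radians(g['vfov'])/2)
    if 'T_tool_cam' in g:
        T=np.eye(4);T[:3,:3]=R.from_euler('xyz',s['tool_rot']).as_matrix();T[:3,3]=s['eef_pos']
        g['E']=T@np.array(g['T_tool_cam'])
    else: g['E']=np.array(g['extrinsics'])
    return g
def ray(g,u,v):
    d=np.array([(u-g['cx'])/g['f'],(v-g['cy'])/g['f']]);p=d.copy()
    for _ in range(20): p=d/(1+g['k1']*(p@p))
    D=g['E'][:3,:3]@np.array([p[0],-p[1],-1.]);return g['E'][:3,3],D
def onz(g,u,v,z):
    o,D=ray(g,u,v);return o+D*(z-o[2])/D[2]
def proj(g,P):
    q=np.linalg.inv(g['E'])@np.append(P,1);p=np.array([q[0],-q[1]])/-q[2]
    p=p*(1+g['k1']*(p@p));return p*g['f']+[g['cx'],g['cy']]
def st():
    s=read_state();print({k:np.round(s[k],3).tolist() for k in ('clock','eef_pos','tool_rot','qpos','force','width')})
E
python3 - <<'E'
from h import *
st()
for n in ('scene','top','wrist'):
    g=snap(n,n+'0.png');print(n,g['f'],g['cx'],g['cy'],g['k1'],np.round(g['E'],3).tolist())
E
```

```text
pics
{'clock': 0.0, 'eef_pos': [184.948, -622.442, 219.289], 'tool_rot': [-3.14, 0.0, 0.289], 'qpos': [1.216, 0.629, 0.038, 1.518, -0.027, 0.996, -0.02], 'force': [-0.018, -0.317, -0.572], 'width': 85.494}
scene 479.8101449511674 315.667420733582 208.40837181374656 -0.14271638457464725 [[0.83, -0.397, 0.392, 994.875], [0.558, 0.575, -0.599, -764.081], [0.013, 0.716, 0.698, 926.674], [0.0, 0.0, 0.0, 1.0]]
top 411.7549538692596 320.9243267522353 200.89860104271298 0.03284849562559418 [[0.063, 0.974, -0.217, 295.173], [-0.998, 0.061, -0.016, -65.569], [-0.003, 0.217, 0.976, 1266.239], [0.0, 0.0, 0.0, 1.0]]
wrist 332.1837247807718 319.57044143250005 201.9764616311102 -0.06101444059070064 [[0.285, 0.926, 0.249, 247.132], [-0.959, 0.276, 0.072, -604.553], [-0.002, -0.259, 0.966, 372.985], [0.0, 0.0, 0.0, 1.0]]
```

View pics/scene0.png

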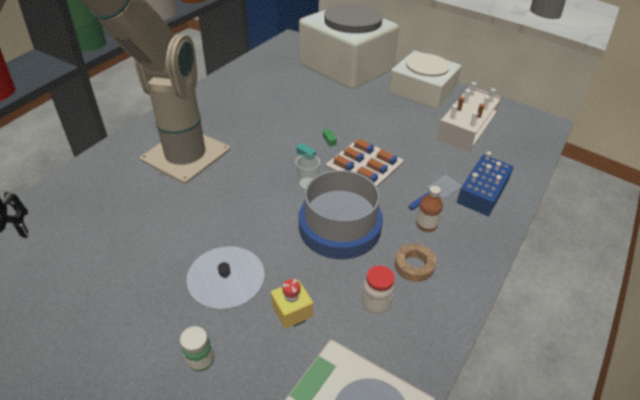

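View pics/top0.png

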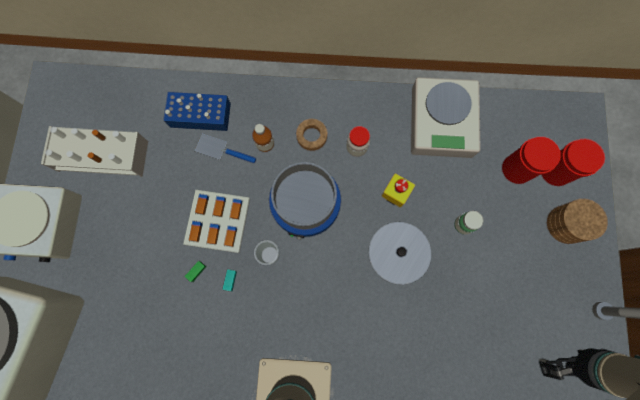

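The top view shows six amber cartridges in the white tray at about (202–236, 204–238). The bowl is at (305,195), the stop at (401,187) and the lid at (400,252) with its knob at (401,252). The green (195,271) and turquoise (229,280) look-alikes lie on the table and are to be left alone.

```bash
python3 - <<'E'
from h import *
g=snap('top');im=g['img'];h=cv2.cvtColor(im,cv2.COLOR_RGB2HSV)
def blobs(lo,hi,box,amin,z,nm):
    x0,y0,x1,y1=box;m=np.zeros(h.shape[:2],np.uint8);m[y0:y1,x0:x1]=cv2.inRange(h,lo,hi)[y0:y1,x0:x1]
    cs,_=cv2.findContours(m,cv2.RETR_EXTERNAL,cv2.CHAIN_APPROX_NONE)
    for c in cs:
        a=cv2.contourArea(c)
        if a<amin: continue
        M=cv2.moments(c);u,v=M['m10']/M['m00'],M['m01']/M['m00']
        r=cv2.minAreaRect(c);W=np.array([onz(g,*p,z)[:2] for p in cv2.boxPoints(r)])
        print(nm,a,np.round([u,v],1),'centroid',np.round(onz(g,u,v,z)[:2],1),'rectc',np.round(W.mean(0),1),'sides',np.round([np.linalg.norm(W[1]-W[0]),np.linalg.norm(W[2]-W[1])],0),'ang',np.round(np.degrees(np.arctan2(*(W[1]-W[0])[::-1])),1))
blobs((5,120,80),(18,255,255),(180,185,255,255),30,32,'amber')
blobs((105,100,60),(125,255,255),(180,185,255,255),8,32,'blueend')
blobs((0,0,150),(180,70,255),(180,185,255,255),500,14,'tray')
blobs((105,120,60),(125,255,255),(260,150,350,250),500,50,'base')
blobs((20,120,120),(35,255,255),(370,165,430,215),100,60,'box')
blobs((0,150,120),(8,255,255),(370,165,430,215),20,100,'red')
blobs((0,0,140),(180,80,255),(360,215,440,290),500,11,'lid')
blobs((0,0,0),(180,255,70),(385,235,415,265),20,47,'knob')
blobs((0,150,120),(8,255,255),(340,115,380,155),20,100,'washcap')
blobs((0,0,150),(180,60,255),(455,205,490,240),20,90,'greenjar')
c=im[170:320,170:290];cv2.imwrite('pics/c1.png',cv2.resize(c[:,:,::-1],None,fx=4,fy=4,interpolation=2)[:600])
c=im[150:290,260:440];cv2.imwrite('pics/c2.png',cv2.resize(c[:,:,::-1],None,fx=4,fy=4,interpolation=2))
for n,u,v,z in [('bottle',261,129,130),('beaker',266,247,85),('tq',230,280,20),('gr',195,271,20)]: print(n,onz(g,u,v,z))
E
```

```text
amber 105.5 [229.6 237.7] centroid [439.  222.2] rectc [438.9 222.2] sides [46. 25.] ang -7.5
amber 110.5 [212.1 235.6] centroid [442.2 275.1] rectc [442.4 275. ] sides [46. 26.] ang -4.2
amber 104.0 [194.  232.8] centroid [447.3 330.5] rectc [447.4 330.4] sides [46. 25.] ang -3.6
amber 106.5 [235.1 210.5] centroid [523.  214.7] rectc [523.  214.7] sides [47. 25.] ang -4.8
amber 102.5 [218.2 207.9] centroid [527.7 267. ] rectc [527.9 267. ] sides [47. 25.] ang -5.5
amber 103.0 [200.4 205.8] centroid [531.2 321.9] rectc [531.4 321.8] sides [47. 25.] ang -6.5
blueend 15.5 [231.5 227.7] centroid [469.5 219.7] rectc [470.3 218.4] sides [24.  9.] ang -86.5
blueend 17.0 [214.1 225.4] centroid [473.4 273.1] rectc [473.  273.3] sides [24.  9.] ang -86.5
blueend 18.0 [196.3 222.8] centroid [477.9 327.4] rectc [477.7 327.1] sides [ 9. 28.] ang -1.8
blueend 15.0 [237.  200.6] centroid [554.2 212.3] rectc [554.1 212. ] sides [ 8. 26.] ang -7.5
blueend 15.0 [220.7 198.2] centroid [558.7 263. ] rectc [557.6 263.4] sides [21.  9.] ang -86.4
blueend 16.0 [203.2 196. ] centroid [562.3 317.3] rectc [5
[... 305 characters left out ...]
 [73. 72.] ang -26.8
red 50.0 [401.3 185.4] centroid [ 614.9 -277.4] rectc [ 614.4 -277.1] sides [33. 31.] ang -24.0
lid 2861.0 [399.7 252.7] centroid [ 428.3 -292.9] rectc [ 430.  -292.7] sides [184. 186.] ang -24.1
knob 60.0 [401.  251.4] centroid [ 428.5 -290.2] rectc [ 428.2 -290.2] sides [24. 26.] ang -86.3
washcap 266.5 [359.1 135.7] centroid [ 761.5 -148. ] rectc [ 760.7 -147.6] sides [54. 57.] ang -86.5
greenjar 228.5 [473.4 219.6] centroid [ 528.4 -487.9] rectc [ 529.  -488.1] sides [49. 50.] ang -86.4
bottle [752.50970271 142.75255672 130.        ]
beaker [412.61510323 102.850226    85.        ]
tq [315.15374753 209.53507891  20.        ]
gr [335.12227195 316.26469086  20.        ]
```

View pics/c1.png

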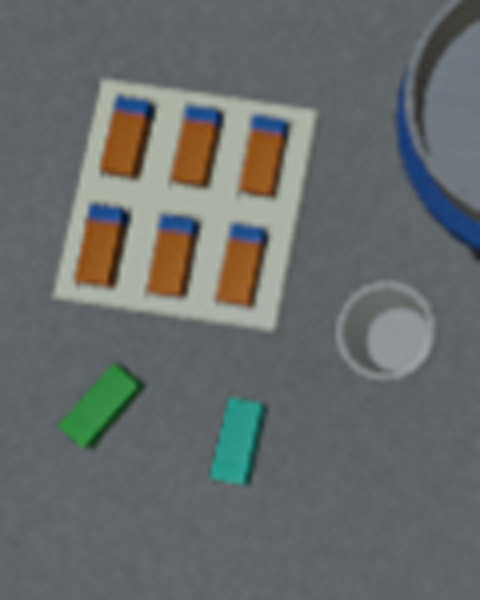

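View pics/c2.png

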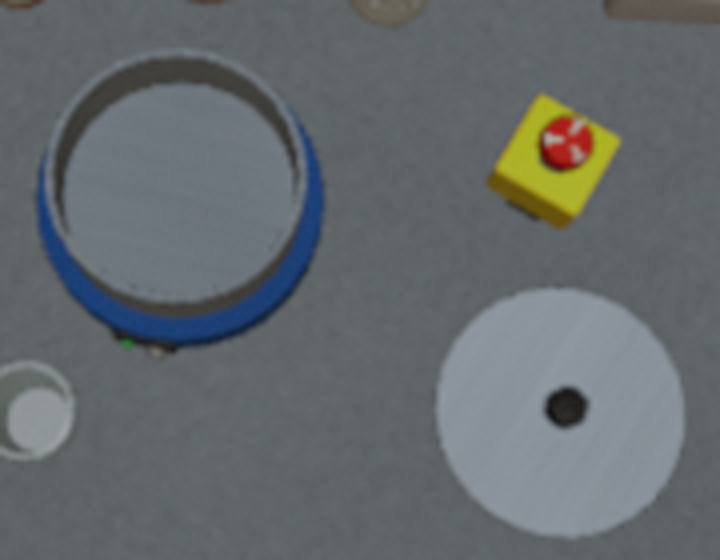

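The crops confirm that the amber ones (six, in the tray) fit the description. The green and turquoise blocks outside the tray are the look-alikes. Next I move to above the stop.

Emit:
{"fn": "move_arm", "kwargs": {
  "rows": "0.85 -0.348 0 0 0 0.184 1;0.85 -0.348 0 0 0 0.184 1;0.85 -0.348 0 0 0 0.184 1;0.85 -0.348 0 0 0 0.184 1;0.85 -0.348 0 0 0 0.184 1;0.85 -0.348 0 0 0 0.184 1;0.85 -0.348 0 0 0 0.184 1;0.85 -0.348 0 0 0 0.184 1"
}}

```text
clock: 0.87
eef_pos: [407.1, -443.9, 219.9]
tool_rot: [-3.137, -0.004, 0.011]
force: [1.6, -0.2, 0.1]
width: 0.1
gripper_force: 0.0
```

Emit:
{"fn": "move_arm", "kwargs": {
  "rows": "0.68 -0.576 0.067 0 0 0 1;0.68 -0.576 0.067 0 0 0 1;0.68 -0.576 0.067 0 0 0 1;0.68 -0.576 0.067 0 0 0 1;0.68 -0.576 0.067 0 0 0 1;0.68 -0.576 0.067 0 0 0 1;0.68 -0.576 0.067 0 0 0 1;0.68 -0.576 0.067 0 0 0 1;0.68 -0.576 0.067 0 0 0 1"
}}

```text
clock: 1.62
eef_pos: [604.2, -276.6, 199.4]
tool_rot: [-3.141, 0.001, 0.002]
force: [-0.9, -0.8, 0.5]
width: -0.2
gripper_force: 0.0
```

```bash
python3 - <<'E'
from h import *
st();g=snap('wrist','w1.png')
print(proj(g,[615,-277,100]))
E
```

```text
{'clock': 1.617, 'eef_pos': [604.226, -276.595, 199.437], 'tool_rot': [-3.141, 0.001, 0.002], 'qpos': [0.32, 0.674, 0.118, 1.496, -0.088, 0.978, -1.107], 'force': [-0.917, -0.843, 0.471], 'width': -0.172}
[319.84973009 184.72090307]
```

View pics/w1.png

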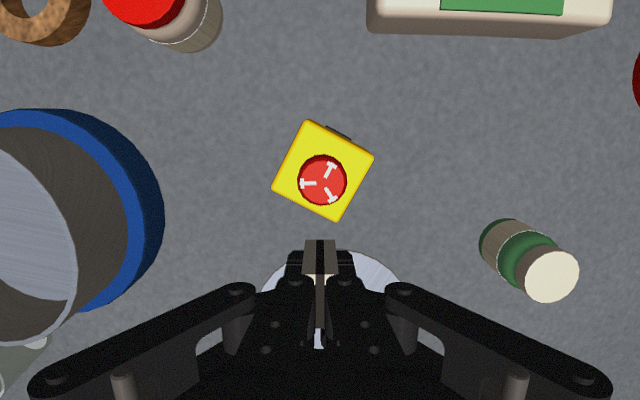

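The wrist view shows the red head at about (322,180), close to the predicted (320,185). I'll measure it, and the lid and bowl where they can be seen.

```bash
cat >> h.py <<'E'
def mask(g,lo,hi,box=None):
    m=cv2.inRange(cv2.cvtColor(g['img'],cv2.COLOR_RGB2HSV),lo,hi)
    if box: k=np.zeros_like(m);k[box[1]:box[3],box[0]:box[2]]=255;m&=k
    return m
def big(m,n=1):
    cs,_=cv2.findContours(m,cv2.RETR_EXTERNAL,cv2.CHAIN_APPROX_NONE)
    return sorted(cs,key=cv2.contourArea)[::-1][:n]
def circ(P):
    P=np.array(P)[:,:2];A=np.c_[2*P,np.ones(len(P))];s=np.linalg.lstsq(A,(P**2).sum(1),rcond=None)[0]
    return s[:2],np.sqrt(s[2]+s[:2]@s[:2])
E
python3 - <<'E'
from h import *
g=snap('wrist')
c=big(mask(g,(0,140,90),(8,255,255),(260,140,380,230))|mask(g,(172,140,90),(180,255,255),(260,140,380,230)))[0]
print(circ([onz(g,*p[0],96) for p in cv2.convexHull(c)]))
c=big(mask(g,(20,120,120),(35,255,255)))[0];r=cv2.minAreaRect(c);W=np.array([onz(g,*p,60)[:2] for p in cv2.boxPoints(r)]);print(W,W.mean(0))
# bowl rim from top: brightness profile dump
t=snap('top');gr=cv2.cvtColor(t['img'],cv2.COLOR_RGB2GRAY)
b=big(cv2.morphologyEx(mask(t,(105,150,40),(125,255,255),(262,150,350,245)),cv2.MORPH_CLOSE,np.ones((3,3))))[0]
P=np.array([onz(t,*p[0],50)[:2] for p in cv2.convexHull(b)])
# keep outer edge in the lower half (near camera, base top edge)
print('base hull',circ(P)); Q=P[P[:,0]<560]; print(circ(Q))
E
```

```text
(array([ 617.62735889, -278.74887632]), np.float64(19.627637453000727))
[[ 602.80854076 -230.88098036]
 [ 664.99932815 -263.78046198]
 [ 634.13826293 -326.81535521]
 [ 568.44552415 -296.49001425]] [ 617.597914   -279.49170295]
base hull (array([565.04609355,   3.62601711]), np.float64(106.85321444412466))
(array([564.01182794,   3.48909742]), np.float64(106.07840554420538))
```

Emit:
{"fn": "move_arm", "kwargs": {
  "rows": "0.045 0.008 0 0 0 0 1;0.045 0.008 0.1 0 0 0 1;0.045 0.008 0.2 0 0 0 1;0.045 0.008 0.26 0 0 0 1;0.045 0.008 0.28 0 0 0 1;0.045 0.008 0.29 0 0 0 1;0.045 0.008 0.3 0 0 0 1;0.045 0.008 0.305 0 0 0 1;0.045 0.008 0.31 0 0 0 1;0.045 0.008 0.313 0 0 0 1;0.045 0.008 0.316 0 0 0 1;0.045 0.008 0.316 0 0 0 1"
}}

```text
clock: 2.77
eef_pos: [617.6, -280.1, 105.7]
tool_rot: [3.141, -0.001, -0.0]
force: [-1.1, -0.3, -0.1]
width: -0.0
gripper_force: 0.0
```

Emit:
{"fn": "move_arm", "kwargs": {
  "rows": "0 0 0.004 0 0 0 1;0 0 0.008 0 0 0 1;0 0 0.012 0 0 0 1;0 0 0.012 0 0 0 1"
}}

```text
clock: 3.1
eef_pos: [617.2, -279.9, 101.4]
tool_rot: [-3.141, 0.0, -0.0]
force: [0.1, 0.8, -0.6]
width: 0.3
gripper_force: 0.0
```

Emit:
{"fn": "move_arm", "kwargs": {
  "rows": "0 0 0.004 0 0 0 1;0 0 0.008 0 0 0 1;0 0 0.012 0 0 0 1;0 0 0.016 0 0 0 1;0 0 0.02 0 0 0 1;0 0 0.02 0 0 0 1"
}}

```text
clock: 3.6
eef_pos: [617.2, -280.0, 95.4]
tool_rot: [-3.141, 0.001, -0.0]
force: [-0.4, -0.2, -0.5]
width: -0.2
gripper_force: 0.0
```

```bash
python3 - <<'E'
from h import *
print(read_state().get('tips_ahead'),list(read_state()))
g=snap('wrist','w2.png');t=snap('scene')
cv2.imwrite('pics/s2.png',cv2.resize(t['img'][180:360,180:380,::-1],None,fx=3,fy=3))
E
```

```text
None ['clock', 'qpos', 'qd', 'tau', 'eef_pos', 'tool_rot', 'force', 'torque', 'gripper_force', 'width']
```

View pics/w2.png

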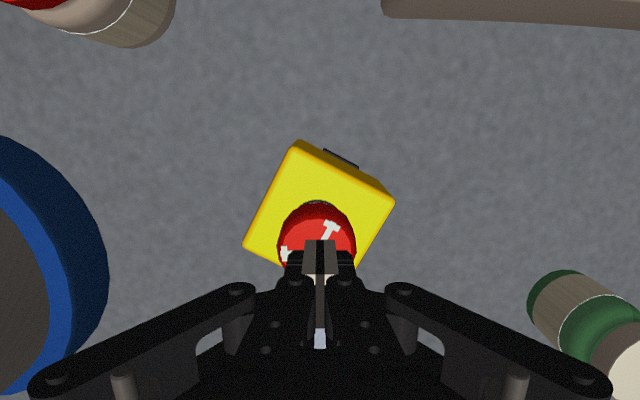

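```bash
python3 - <<'E'
from h import *
g=snap('wrist')
m=mask(g,(0,140,60),(8,255,255),(200,180,420,270))|mask(g,(172,140,60),(180,255,255),(200,180,420,270))
c=big(m)[0][:,0];l=c[c[:,0].argmin()];r=c[c[:,0].argmax()];print(l,r,g['E'][:3,3])
for z in (80,84,92,100): print(z,np.linalg.norm(onz(g,*l,z)-onz(g,*r,z)), circ([onz(g,*p[0],z) for p in cv2.convexHull(c.reshape(-1,1,2)) if p[0][1]<245]))
s=read_state();p=np.array(s['eef_pos'])
for dz in (0,-14): print(proj(g,p+[0,0,dz]))
E
```

```text
[277 245] [355 254] [ 682.12729987 -280.34658734  249.21338634]
80 43.183803033555535 (array([ 616.65626482, -278.67170722]), np.float64(19.859824111460647))
84 42.1629901069097 (array([ 618.20392099, -278.71129936]), np.float64(19.390361865205637))
92 40.121364253617884 (array([ 621.29923331, -278.79048364]), np.float64(18.451437372716263))
100 38.07973840032612 (array([ 624.39454564, -278.86966793]), np.float64(17.512512880208806))
[319.1281405  247.76045868]
[319.1685491  237.57452753]
```

View pics/s2.png

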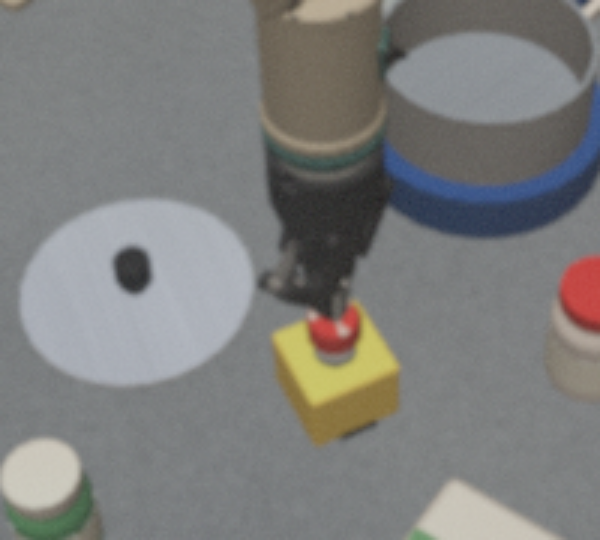

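```bash
python3 - <<'E'
from h import *
a=cv2.imread('pics/scene0.png');b=snap('scene')['img'][:,:,::-1]
o=[cv2.resize(i[265:330,260:325],None,fx=6,fy=6,interpolation=2) for i in (a,b)]
cv2.imwrite('pics/cmp.png',np.hstack(o));g=snap('scene')
for P in ([617,-279,100],[617,-279,92],[617,-279,81],[617,-279,60],[640,-291,77],[640,-291,69]): print(P,proj(g,P),(proj(g,P)-[260,265])*6)
E
```

```text
[617, -279, 100] [290.49170491 285.028383  ] [182.95022944 120.17029803]
[617, -279, 92] [290.58752908 287.2706008 ] [183.52517449 133.62360482]
[617, -279, 81] [290.7177821  290.31149061] [184.30669258 151.86894365]
[617, -279, 60] [290.96170629 295.98475124] [185.77023772 185.90850742]
[640, -291, 77] [296.21128227 300.18841683] [217.26769363 211.130501  ]
[640, -291, 69] [296.27535085 302.33752403] [217.65210511 224.02514417]
```

View pics/cmp.png

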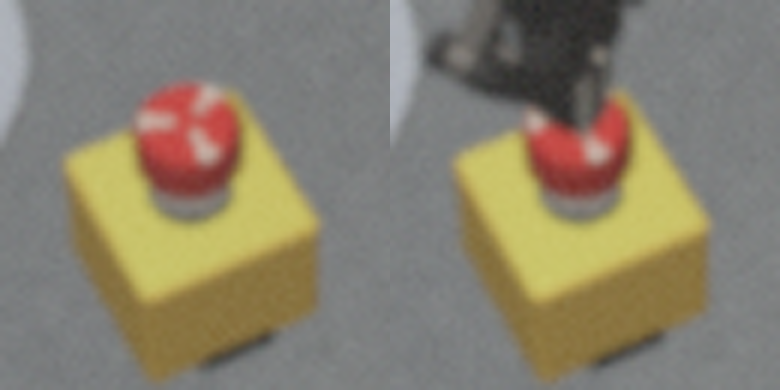

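Emit:
{"fn": "move_arm", "kwargs": {
  "rows": "0 0 0.004 0 0 0 1;0 0 0.008 0 0 0 1;0 0 0.012 0 0 0 1;0 0 0.012 0 0 0 1"
}}

```text
clock: 4.18
eef_pos: [617.2, -279.9, 91.8]
tool_rot: [-3.141, 0.001, -0.0]
force: [-0.7, -0.1, -0.8]
width: 0.0
gripper_force: 0.0
```

Emit:
{"fn": "move_arm", "kwargs": {
  "rows": "0 0 0.004 0 0 0 1;0 0 0.008 0 0 0 1;0 0 0.012 0 0 0 1;0 0 0.012 0 0 0 1"
}}

```text
clock: 4.52
eef_pos: [617.5, -280.1, 88.5]
tool_rot: [3.142, -0.0, -0.0]
force: [-0.5, 0.2, -0.1]
width: 0.3
gripper_force: 0.2
```

```bash
python3 - <<'E'
from h import *
st()
a=cv2.imread('pics/cmp.png')[:,390:]
b=snap('scene')['img'][:,:,::-1];w=snap('wrist')['img'][:,:,::-1]
o=[a,cv2.resize(b[265:330,260:325],None,fx=6,fy=6,interpolation=2)]
w=cv2.resize(w[180:340,240:400],(390,390),interpolation=2)
cv2.imwrite('pics/cmp2.png',cv2.resize(np.hstack([o[1],w]),None,fx=1,fy=1))
E
```

```text
{'clock': 4.517, 'eef_pos': [617.479, -280.112, 88.538], 'tool_rot': [3.142, -0.0, -0.0], 'qpos': [0.328, 0.818, 0.1, 1.542, -0.104, 0.786, -1.101], 'force': [-0.49, 0.204, -0.064], 'width': 0.28}
```

View pics/cmp2.png

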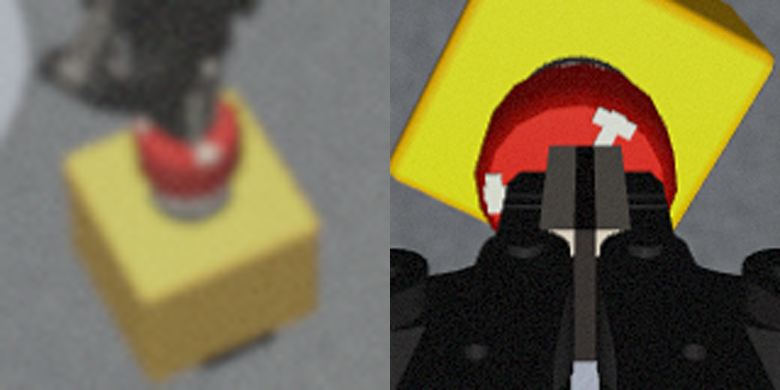

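Emit:
{"fn": "move_arm", "kwargs": {
  "rows": "0 0 0.003 0 0 0 1;0 0 0.006 0 0 0 1;0 0 0.006 0 0 0 1"
}}

```text
clock: 4.87
eef_pos: [617.5, -280.1, 86.9]
tool_rot: [3.141, -0.0, -0.0]
force: [-0.6, -0.2, 2.7]
width: -0.1
gripper_force: 1.3
```

Emit:
{"fn": "move_arm", "kwargs": {
  "rows": "0 0 0.003 0 0 0 1;0 0 0.006 0 0 0 1;0 0 0.006 0 0 0 1"
}}

```text
clock: 5.12
eef_pos: [617.5, -280.1, 84.9]
tool_rot: [3.141, -0.0, -0.0]
force: [-1.0, 0.2, 2.9]
width: 0.1
gripper_force: 1.4
```

Emit:
{"fn": "move_arm", "kwargs": {
  "rows": "0 0 0.003 0 0 0 1;0 0 0.006 0 0 0 1;0 0 0.006 0 0 0 1"
}}

```text
clock: 5.37
eef_pos: [617.5, -280.1, 83.0]
tool_rot: [3.142, -0.0, -0.0]
force: [0.1, 0.3, 4.0]
width: -0.1
gripper_force: 1.4
```

Emit:
{"fn": "move_arm", "kwargs": {
  "rows": "0 0 0.004 0 0 0 1;0 0 0.008 0 0 0 1;0 0 0.008 0 0 0 1"
}}

```text
clock: 5.62
eef_pos: [617.6, -280.2, 80.9]
tool_rot: [3.141, -0.0, -0.0]
force: [-0.3, 0.3, 3.4]
width: -0.1
gripper_force: 2.0
```

Emit:
{"fn": "move_arm", "kwargs": {
  "rows": "0 0 0.003 0 0 0 1;0 0 0.006 0 0 0 1;0 0 0.006 0 0 0 1"
}}

```text
clock: 5.87
eef_pos: [618.1, -280.4, 80.5]
tool_rot: [3.141, -0.002, -0.0]
force: [-2.5, 1.0, 12.0]
width: -0.1
gripper_force: 5.8
```

Emit:
{"fn": "move_arm", "kwargs": {
  "rows": "0 0 0.003 0 0 0 1;0 0 0.006 0 0 0 1;0 0 0.006 0 0 0 1"
}}

```text
clock: 6.12
eef_pos: [618.5, -280.7, 80.2]
tool_rot: [3.14, -0.003, -0.0]
force: [-3.9, 0.9, 18.5]
width: 0.0
gripper_force: 9.3
```

Emit:
{"fn": "move_arm", "kwargs": {
  "rows": "0 0 -0.05 0 0 0 1;0 0 -0.15 0 0 0 1;0 0 -0.3 0 0 0 1;0 0 -0.44 0 0 0 1;0 0 -0.44 0 0 0 1;0 0 -0.44 0 0 0 1"
}}

```text
clock: 6.62
eef_pos: [619.2, -281.0, 212.3]
tool_rot: [3.139, -0.006, -0.0]
force: [0.5, 0.2, -0.1]
width: 0.3
gripper_force: 0.0
```

```bash
python3 - <<'E'
from h import *
st()
g=snap('wrist','w3.png');b=snap('scene')['img'][:,:,::-1]
cv2.imwrite('pics/cmp3.png',np.hstack([cv2.imread('pics/cmp.png')[:,:390],cv2.resize(b[265:330,260:325],None,fx=6,fy=6,interpolation=2)]))
c=big(mask(g,(0,140,60),(8,255,255),(220,120,400,240))|mask(g,(172,140,60),(180,255,255),(220,120,400,240)))[0]
y=big(mask(g,(20,120,80),(35,255,255)))[0];r=cv2.minAreaRect(y)
for off in (0,10,20,26):
    h=dict(g);h['E']=g['E'].copy();h['E'][2,3]+=off
    W=np.array([onz(h,*p,60)[:2] for p in cv2.boxPoints(r)])
    print(off,circ([onz(h,*p[0],92) for p in cv2.convexHull(c)]),W.mean(0),np.linalg.norm(W[0]-W[1]),np.linalg.norm(W[2]-W[1]))
E
```

```text
{'clock': 6.617, 'eef_pos': [619.189, -280.954, 212.294], 'tool_rot': [3.139, -0.006, -0.0], 'qpos': [0.318, 0.681, 0.12, 1.442, -0.089, 1.018, -1.114], 'force': [0.531, 0.19, -0.145], 'width': 0.338}
0 (array([ 619.06518975, -278.80654703]), np.float64(19.4512991467884)) [ 619.03679301 -280.16166004] 73.9488748641464 70.41553500796029
10 (array([ 616.73255528, -278.73061084]), np.float64(20.1605421151722)) [ 616.94696432 -280.13790626] 76.36349745848317 72.71478489019157
20 (array([ 614.3999208 , -278.65467466]), np.float64(20.869785083558746)) [ 614.85713563 -280.11415247] 78.77812005281972 75.0140347724229
26 (array([ 613.00034012, -278.60911295]), np.float64(21.295330864591335)) [ 613.60323842 -280.0999002 ] 80.22689360942174 76.39358470176163
```

View pics/cmp3.png

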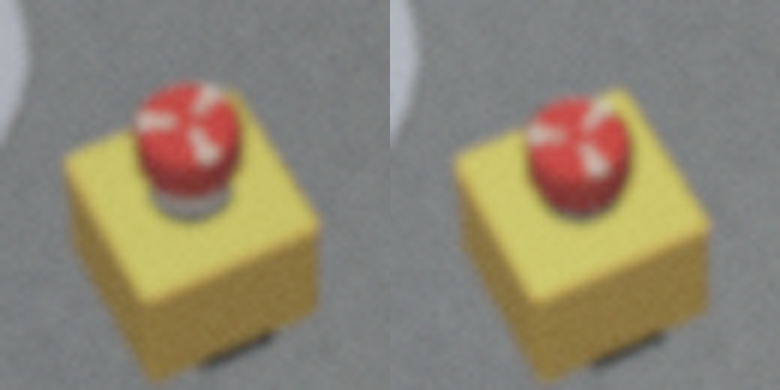

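The right crop shows the head in: the stem is hidden and the head is about 8 mm lower, so it has latched. Contact came at eef z ≈ 87.5 with the fingers shut, so the tips are about 12 mm behind the reported TCP. I'll check depth by force from here. Next is the bowl.

Emit:
{"fn": "move_arm", "kwargs": {
  "rows": "-0.2 -0.47 -0.26 0 0 0 0;-0.397 -0.947 -0.26 0 0 0 0;-0.397 -0.947 -0.26 0 0 0 0;-0.397 -0.947 -0.26 0 0 0 0;-0.397 -0.947 -0.26 0 0 0 0;-0.397 -0.947 -0.26 0 0 0 0;-0.397 -0.947 -0.26 0 0 0 0;-0.397 -0.947 -0.26 0 0 0 0;-0.397 -0.947 -0.26 0 0 0 0;-0.397 -0.947 -0.26 0 0 0 0;-0.397 -0.947 -0.26 0 0 0 0;-0.397 -0.947 -0.26 0 0 0 0"
}}

```text
clock: 7.72
eef_pos: [498.1, 2.5, 285.9]
tool_rot: [3.141, 0.002, -0.003]
force: [-0.2, -0.5, 0.4]
width: 42.7
gripper_force: 0.0
```

```bash
python3 - <<'E'
from h import *
st();g=snap('wrist','w4.png')
for P in ([565,3,125],[565,97,125],[658,3,125],[565,-90,125],[472,3,125]): print(np.round(proj(g,P)))
E
```

```text
{'clock': 7.717, 'eef_pos': [498.123, 2.521, 285.893], 'tool_rot': [3.141, 0.002, -0.003], 'qpos': [-0.144, 0.336, 0.111, 1.843, -0.043, 0.967, -1.588], 'force': [-0.161, -0.527, 0.39], 'width': 42.707}
[318. 111.]
[216. 111.]
[318.   0.]
[419. 111.]
[319. 208.]
```

View pics/w4.png

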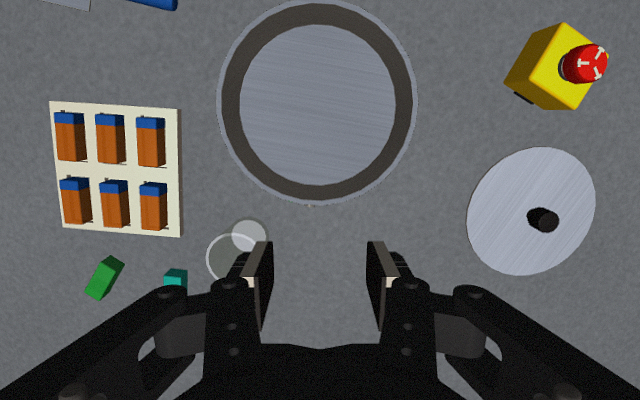

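```bash
python3 - <<'E'
from h import *
g=snap('wrist');gr=cv2.GaussianBlur(cv2.cvtColor(g['img'],cv2.COLOR_RGB2GRAY),(3,3),0).astype(float)
# bowl: radial profiles from centre: last strong dark->light edge of inner wall
import math
pts=[]
for a in np.radians(np.arange(0,360,3)):
    rr=np.arange(84,108,.5);x=317+rr*np.cos(a);y=102+rr*np.sin(a)
    ok=(x>1)&(x<638)&(y>1)&(y<398)
    if not ok.all(): continue
    v=cv2.remap(gr.astype(np.float32),x.astype(np.float32)[None],y.astype(np.float32)[None],1)[0]
    d=np.diff(v);i=d.argmax()
    if d[i]>4: pts.append((x[i]+.25*math.cos(a),y[i]+.25*math.sin(a)))
for z in (125,):
    P=np.array([onz(g,*p,z)[:2] for p in pts])
    for _ in range(4):
        c,r=circ(P);e=abs(np.linalg.norm(P-c,axis=1)-r);P=P[e<max(1.5,2*np.median(e))]
    print('rim in',c,r,len(P),e.std())
for z,lo,hi,box,n in ((32,(5,120,60),(18,255,255),(40,100,185,240),6),):
    am=mask(g,lo,hi,box)|mask(g,(100,120,40),(125,255,255),box)
    for c in big(am,6):
        W=np.array([onz(g,*p[0],32)[:2] for p in c]);r=cv2.minAreaRect(W.astype(np.float32));print('cart',cv2.contourArea(c),np.round(r[0],1),np.round(r[1],1),r[2])
    bl=mask(g,(100,120,40),(125,255,255),box)
    for c in big(bl,6):
        W=np.array([onz(g,*p[0],32)[:2] for p in c]);r=cv2.minAreaRect(W.astype(np.float32));print('blue',np.round(r[0],1),np.round(r[1],1),r[2])
t=mask(g,(0,0,150),(180,60,255),(40,90,190,240))
W=np.array([onz(g,*p[0],14)[:2] for p in big(t)[0]]);print('tray',cv2.minAreaRect(W.astype(np.float32)))
l=cv2.convexHull(big(mask(g,(0,0,140),(180,80,255),(455,135,610,290)))[0]);print('lid',circ([onz(g,*p[0],11) for p in l]))
k=big(mask(g,(0,0,0),(180,255,60),(515,195,570,240)))[0];x=k[:,0];print('knob px',x.min(0),x.max(0), 'expect top',proj(g,[430,-292,47]),'bottom',proj(g,[430,-292,21]))
E
```

```text
rim in [568.01368907   4.68725615] 87.68771836088888 107 0.16742123764668096
cart 1257.5 [538.4 314.7] [39.4 60.3] 84.66936492919922
cart 1241.0 [534.9 261.8] [36.9 60.7] 84.5619125366211
cart 1238.0 [529.9 210.4] [35.4 60.2] 84.97496795654297
cart 1185.5 [455.9 322.7] [40.6 64.1] 85.68011474609375
cart 1137.0 [451.6 268.9] [37.9 64.5] 86.4500732421875
cart 1091.5 [447.8 217.5] [35.  64.9] 84.49545288085938
blue [479.3 320.9] [40.7 17.2] 86.16680908203125
blue [474.9 267.4] [38.  17.2] 88.37004089355469
blue [471.4 215. ] [34.3 17.6] 83.33338165283203
blue [558.5 259.9] [36.5 12.9] 85.44650268554688
blue [561.9 312.4] [38.9 12.2] 88.21573638916016
blue [553.5 208.3] [36. 12.] 88.8630142211914
tray ((491.435791015625, 273.17218017578125), (170.49578857421875, 172.69046020507812), 85.05909729003906)
lid (array([ 429.07926986, -292.33334287]), np.float64(93.28152363808701))
knob px [527 208] [558 232] expect top [548.51255076 221.84885349] bottom [536.19378222 215.79415556]
```

The wrist view shows the tray on the left, with carts at (63–155, 115–225), the bowl at (317,102), the lid at (531,211) and the pad tips at row 241. Given the 42.7 mm opening, the tips lie about 14 mm behind the TCP. Next is the first cartridge.

Emit:
{"fn": "move_arm", "kwargs": {
  "rows": "-0.179 -0.735 0.1 0 0 0.056 0;-0.179 -0.735 0.15 0 0 0.056 0;-0.179 -0.735 0.2 0 0 0.056 0;-0.179 -0.735 0.3 0 0 0.056 0;-0.179 -0.735 0.4 0 0 0.056 0;-0.179 -0.735 0.5 0 0 0.056 0;-0.179 -0.735 0.6 0 0 0.056 0;-0.179 -0.735 0.7 0 0 0.056 0;-0.179 -0.735 0.8 0 0 0.056 0;-0.179 -0.735 0.83 0 0 0.056 0;-0.179 -0.735 0.83 0 0 0.056 0;-0.179 -0.735 0.83 0 0 0.056 0"
}}

```text
clock: 8.82
eef_pos: [444.9, 223.6, 37.3]
tool_rot: [3.14, 0.001, -0.09]
force: [0.1, 1.0, 0.6]
width: 42.3
gripper_force: 0.0
```

```bash
python3 - <<'E'
from h import *
st();g=snap('wrist','w5.png')
for P in ([444.4,223.1,32],[449.1,276.9,32],[529,215.7,32]): print(np.round(proj(g,P)))
E
```

```text
{'clock': 8.817, 'eef_pos': [444.895, 223.615, 37.339], 'tool_rot': [3.14, 0.001, -0.09], 'qpos': [-0.545, 0.718, 0.034, 2.077, -0.063, 0.349, -2.12], 'force': [0.111, 1.047, 0.575], 'width': 42.268}
[320. 245.]
[215. 245.]
[320.  69.]
```

View pics/w5.png

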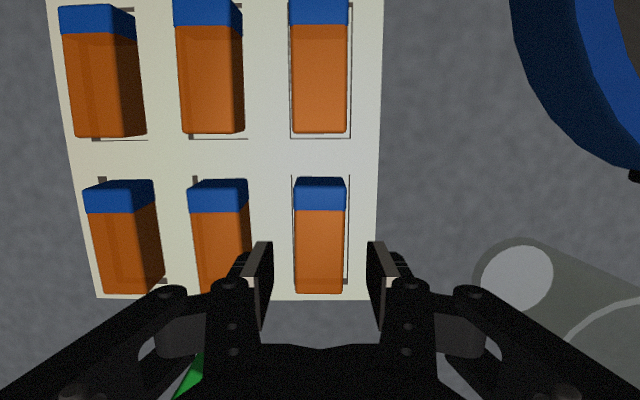

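Emit:
{"fn": "move_arm", "kwargs": {
  "rows": "0 0 0.03 0 0 0 0;0 0 0.06 0 0 0 0;0 0 0.09 0 0 0 0;0 0 0.104 0 0 0 0;0 0 0.104 0 0 0 0"
}}

```text
clock: 9.28
eef_pos: [444.2, 224.3, 6.0]
tool_rot: [3.141, 0.001, -0.088]
force: [-0.6, -0.3, 0.5]
width: 42.9
gripper_force: 0.0
```

Emit:
{"fn": "move_arm", "kwargs": {
  "rows": "0 0 0.005 0 0 0 0;0 0 0.01 0 0 0 0;0 0 0.01 0 0 0 0;0 0 0.01 0 0 0 1;0 0 0.01 0 0 0 1;0 0 0.01 0 0 0 1;0 0 0.01 0 0 0 1;0 0 0.01 0 0 0 1"
}}

```text
clock: 9.95
eef_pos: [444.9, 224.7, 4.4]
tool_rot: [-3.141, -0.0, -0.088]
force: [-1.1, -0.5, 5.6]
width: 24.5
gripper_force: 59.4
```

Emit:
{"fn": "move_arm", "kwargs": {
  "rows": "0 0 -0.05 0 0 0 1;0 0 -0.15 0 0 0 1;0 0 -0.27 0 0 0 1;0 0 -0.4 0 0 0 1;0.05 0.1 -0.5 0 0 0 1;0.1 0.22 -0.5 0 0 0 1;0.17 0.36 -0.5 0 0 0 1;0.24 0.5 -0.5 0 0 0 1;0.3 0.64 -0.5 0 0 0 1;0.36 0.76 -0.5 0 0 0 1;0.379 0.802 -0.5 0 0 0 1;0.379 0.802 -0.5 0 0 0 1"
}}

```text
clock: 10.95
eef_pos: [538.6, -33.6, 153.9]
tool_rot: [3.137, -0.003, -0.099]
force: [0.6, 0.1, -1.0]
width: 24.2
gripper_force: 59.1
```

```bash
cat > plan.py <<'E'
from h import *
c,s=np.cos(-.0873),np.sin(-.0873);T=np.array([491.4,273.2])
tray={k:T+[a*c-b*s,a*s+b*c] for k,a,b in [('A',42.5,54),('B',42.5,0),('C',42.5,-54),('D',-42.5,54),('E',-42.5,0),('F',-42.5,-54)]}
drop=[(x,y) for y in (-25,5,35) for x in (537,599)]
def rel(p,q,yaw):
    d=np.array(q)-np.array(p);return np.round(np.array([d@[np.cos(yaw),np.sin(yaw)],d@[np.sin(yaw),-np.cos(yaw)]])/300,3)
E
python3 - <<'E'
from plan import *
st();e=[444.9,224.7]
for k,d in zip('FECBDA',drop):
    n='FECBDA'['FECBDA'.index(k)+1:][:1]
    print(k,tray[k].round(1),'to drop',d,rel(tray[k],d,-.088),'then to',n,rel(d,tray[n],-.088) if n else '')
E
```

```text
{'clock': 10.95, 'eef_pos': [538.559, -33.558, 153.922], 'tool_rot': [3.137, -0.003, -0.099], 'qpos': [-0.018, 0.558, 0.037, 1.899, -0.023, 0.683, -1.638], 'force': [0.613, 0.104, -1.044], 'width': 24.212}
F [444.4 223.1] to drop (537, -25) [0.38  0.797] then to E [-0.38  -0.977]
E [449.1 276.9] to drop (599, -25) [0.586 0.959] then to C [-0.303 -0.779]
C [529.  215.7] to drop (537, 5) [0.088 0.697] then to B [-0.088 -0.877]
B [533.7 269.5] to drop (599, 5) [0.294 0.859] then to D [-0.578 -1.039]
D [453.8 330.7] to drop (537, 35) [0.363 0.957] then to A [-0.08  -0.958]
A [538.4 323.3] to drop (599, 35) [0.286 0.94 ] then to
```

Emit:
{"fn": "move_arm", "kwargs": {
  "rows": "0 0 0.1 0 0 0 1;0 0 0.2 0 0 0 1;0 0 0.237 0 0 0 1;0 0 0.237 0 0 0 1;0 0 0.237 0 0 0 0;0 0 0.237 0 0 0 0;0 0 0.237 0 0 0 0;0 0 0.237 0 0 0 0;0 0 0.15 0 0 0 0;0 0 0.05 0 0 0 0;0 0 0 0 0 0 0"
}}

```text
clock: 11.87
eef_pos: [538.4, -25.1, 157.4]
tool_rot: [-3.141, -0.005, -0.088]
force: [1.0, 0.2, -0.0]
width: 42.7
gripper_force: 0.0
```

Emit:
{"fn": "move_arm", "kwargs": {
  "rows": "-0.04 -0.1 0 0 0 0 0;-0.09 -0.22 0 0 0 0 0;-0.14 -0.35 0 0 0 0 0;-0.19 -0.48 0 0 0 0 0;-0.24 -0.61 0 0 0 0 0;-0.29 -0.74 0 0 0 0 0;-0.34 -0.87 0 0 0 0 0;-0.38 -0.977 0.05 0 0 0 0;-0.38 -0.977 0.15 0 0 0 0;-0.38 -0.977 0.27 0 0 0 0;-0.38 -0.977 0.37 0 0 0 0;-0.38 -0.977 0.39 0 0 0 0"
}}

```text
clock: 12.87
eef_pos: [446.6, 276.0, 33.8]
tool_rot: [3.138, 0.005, -0.087]
force: [-0.2, -0.4, 0.5]
width: 42.4
gripper_force: 0.0
```

```bash
python3 - <<'E'
from h import *
st();g=snap('wrist')
m=mask(g,(5,120,60),(18,255,255),(270,150,370,310))
c=big(m)[0][:,0];print('amber px',c.min(0),c.max(0))
g=snap('top');m=mask(g,(5,120,60),(18,255,255),(265,160,345,235));print('in bowl amber area',[(cv2.contourArea(c),cv2.boundingRect(c)) for c in big(m,3)])
E
```

```text
{'clock': 12.867, 'eef_pos': [446.588, 275.959, 33.782], 'tool_rot': [3.138, 0.005, -0.087], 'qpos': [-0.632, 0.746, 0.038, 2.001, -0.067, 0.402, -2.2], 'force': [-0.24, -0.392, 0.491], 'width': 42.405}
amber px [291 209] [343 293]
in bowl amber area [(109.5, (308, 202, 11, 17))]
```

Emit:
{"fn": "move_arm", "kwargs": {
  "rows": "0 0 0.04 0 0 0 0;0 0 0.08 0 0 0 0;0 0 0.095 0 0 0 0;0 0 0.095 0 0 0 0;0 0 0.095 0 0 0 1;0 0 0.095 0 0 0 1;0 0 0.095 0 0 0 1;0 0 0.095 0 0 0 1;0 0 0.04 0 0 0 1;0 0 -0.08 0 0 0 1;0 0 -0.21 0 0 0 1;0 0 -0.33 0 0 0 1"
}}

```text
clock: 13.97
eef_pos: [448.8, 276.7, 137.6]
tool_rot: [3.141, 0.0, -0.088]
force: [0.2, 1.4, -0.6]
width: 24.1
gripper_force: 59.0
```

Emit:
{"fn": "move_arm", "kwargs": {
  "rows": "0.04 0.06 -0.05 0 0 0 1;0.1 0.16 -0.07 0 0 0 1;0.17 0.28 -0.07 0 0 0 1;0.24 0.39 -0.07 0 0 0 1;0.31 0.51 -0.07 0 0 0 1;0.38 0.62 -0.07 0 0 0 1;0.45 0.74 -0.07 0 0 0 1;0.52 0.85 -0.07 0 0 0 1;0.57 0.94 -0.07 0 0 0 1;0.586 0.959 -0.07 0 0 0 1;0.586 0.959 -0.07 0 0 0 1;0.586 0.959 -0.07 0 0 0 1"
}}

```text
clock: 14.97
eef_pos: [598.3, -24.5, 156.8]
tool_rot: [-3.141, 0.001, -0.089]
force: [-0.6, 0.5, -0.7]
width: 24.3
gripper_force: 59.0
```

Held. I'll release it, then go to C (529,215.7).

Emit:
{"fn": "move_arm", "kwargs": {
  "rows": "0 0 0.1 0 0 0 1;0 0 0.2 0 0 0 1;0 0 0.24 0 0 0 1;0 0 0.24 0 0 0 1;0 0 0.24 0 0 0 0;0 0 0.24 0 0 0 0;0 0 0.24 0 0 0 0;0 0 0.24 0 0 0 0;0 0 0.15 0 0 0 0;0 0 0.05 0 0 0 0;0 0 0 0 0 0 0"
}}

```text
clock: 15.88
eef_pos: [600.3, -25.2, 160.2]
tool_rot: [-3.141, -0.004, -0.088]
force: [0.9, -0.4, 0.9]
width: 42.9
gripper_force: 0.0
```

Emit:
{"fn": "move_arm", "kwargs": {
  "rows": "-0.04 -0.09 0 0 0 0 0;-0.08 -0.2 0 0 0 0 0;-0.13 -0.32 0 0 0 0 0;-0.18 -0.45 0 0 0 0 0;-0.23 -0.58 0 0 0 0 0;-0.28 -0.7 0 0 0 0 0;-0.3 -0.775 0.02 0 0 0 0;-0.3 -0.775 0.12 0 0 0 0;-0.3 -0.775 0.24 0 0 0 0;-0.3 -0.775 0.36 0 0 0 0;-0.3 -0.775 0.4 0 0 0 0;-0.3 -0.775 0.4 0 0 0 0"
}}

```text
clock: 16.88
eef_pos: [527.3, 213.4, 34.4]
tool_rot: [3.139, 0.005, -0.088]
force: [0.1, -0.3, -0.4]
width: 42.9
gripper_force: 0.0
```

```bash
python3 - <<'E'
from h import *
st();g=snap('wrist')
m=mask(g,(5,120,60),(18,255,255),(270,150,370,310))
c=big(m)[0][:,0];print('amber px',c.min(0),c.max(0))
E
```

```text
{'clock': 16.883, 'eef_pos': [527.321, 213.42, 34.433], 'tool_rot': [3.139, 0.005, -0.088], 'qpos': [-0.458, 0.78, 0.038, 1.88, -0.057, 0.488, -2.04], 'force': [0.117, -0.319, -0.411], 'width': 42.861}
amber px [287 208] [338 292]
```

Emit:
{"fn": "move_arm", "kwargs": {
  "rows": "0.004 -0.008 0.03 0 0 0 0;0.004 -0.008 0.07 0 0 0 0;0.004 -0.008 0.095 0 0 0 0;0.004 -0.008 0.095 0 0 0 0;0.004 -0.008 0.095 0 0 0 1;0.004 -0.008 0.095 0 0 0 1;0.004 -0.008 0.095 0 0 0 1;0.004 -0.008 0.095 0 0 0 1;0 -0.008 0.04 0 0 0 1;0 -0.008 -0.08 0 0 0 1;0 -0.008 -0.21 0 0 0 1;0 -0.008 -0.33 0 0 0 1"
}}

```text
clock: 17.93
eef_pos: [529.6, 216.6, 137.5]
tool_rot: [3.141, 0.0, -0.088]
force: [-0.3, 0.3, -1.4]
width: 24.2
gripper_force: 59.9
```

Emit:
{"fn": "move_arm", "kwargs": {
  "rows": "0.01 0.06 -0.05 0 0 0 1;0.02 0.16 -0.07 0 0 0 1;0.03 0.28 -0.07 0 0 0 1;0.05 0.4 -0.07 0 0 0 1;0.07 0.53 -0.07 0 0 0 1;0.08 0.64 -0.07 0 0 0 1;0.09 0.7 -0.07 0 0 0 1;0.09 0.7 -0.07 0 0 0 1;0.09 0.7 -0.07 0 0 0 1"
}}

```text
clock: 18.68
eef_pos: [538.2, 3.9, 157.1]
tool_rot: [3.142, -0.0, -0.091]
force: [0.1, 1.0, 0.7]
width: 24.4
gripper_force: 60.0
```

Emit:
{"fn": "move_arm", "kwargs": {
  "rows": "0 0 0.1 0 0 0 1;0 0 0.2 0 0 0 1;0 0 0.24 0 0 0 1;0 0 0.24 0 0 0 1;0 0 0.24 0 0 0 0;0 0 0.24 0 0 0 0;0 0 0.24 0 0 0 0;0 0 0.24 0 0 0 0;0 0 0.15 0 0 0 0;0 0 0.05 0 0 0 0;0 0 0 0 0 0 0"
}}

```text
clock: 19.6
eef_pos: [539.9, 5.2, 160.4]
tool_rot: [-3.141, -0.005, -0.088]
force: [0.5, -0.7, 0.3]
width: 42.6
gripper_force: 0.0
```

Emit:
{"fn": "move_arm", "kwargs": {
  "rows": "-0.01 -0.09 0 0 0 0 0;-0.02 -0.2 0 0 0 0 0;-0.03 -0.33 0 0 0 0 0;-0.04 -0.46 0 0 0 0 0;-0.06 -0.59 0 0 0 0 0;-0.08 -0.72 0 0 0 0 0;-0.09 -0.85 0 0 0 0 0;-0.095 -0.882 0.12 0 0 0 0;-0.095 -0.882 0.24 0 0 0 0;-0.095 -0.882 0.36 0 0 0 0;-0.095 -0.882 0.4 0 0 0 0;-0.095 -0.882 0.4 0 0 0 0"
}}

```text
clock: 20.6
eef_pos: [531.1, 270.1, 34.5]
tool_rot: [3.138, 0.005, -0.088]
force: [-0.0, -0.4, 0.2]
width: 42.8
gripper_force: 0.0
```

```bash
python3 - <<'E'
from plan import *
st();g=snap('wrist')
m=mask(g,(5,120,60),(18,255,255),(270,150,370,310))
c=big(m)[0][:,0];print('amber px',c.min(0),c.max(0))
print('B->599,5',rel(tray['B'],(599,5),-.088),'->A',rel((599,5),tray['A'],-.088),'A->537,35',rel(tray['A'],(537,35),-.088),'->D',rel((537,35),tray['D'],-.088),'D->599,35',rel(tray['D'],(599,35),-.088))
E
```

```text
{'clock': 20.6, 'eef_pos': [531.095, 270.133, 34.515], 'tool_rot': [3.138, 0.005, -0.088], 'qpos': [-0.545, 0.805, 0.044, 1.804, -0.062, 0.54, -2.12], 'force': [-0.02, -0.37, 0.248], 'width': 42.803}
amber px [297 205] [348 290]
B->599,5 [0.294 0.859] ->A [-0.294 -1.039] A->537,35 [0.08  0.958] ->D [-0.363 -0.957] D->599,35 [0.569 0.939]
```

Emit:
{"fn": "move_arm", "kwargs": {
  "rows": "0.004 0.003 0.03 0 0 0 0;0.004 0.003 0.07 0 0 0 0;0.004 0.003 0.095 0 0 0 0;0.004 0.003 0.095 0 0 0 0;0.004 0.003 0.095 0 0 0 1;0.004 0.003 0.095 0 0 0 1;0.004 0.003 0.095 0 0 0 1;0.004 0.003 0.095 0 0 0 1;0 0 0.04 0 0 0 1;0 0 -0.08 0 0 0 1;0 0 -0.21 0 0 0 1;0 0 -0.33 0 0 0 1"
}}

```text
clock: 21.65
eef_pos: [532.9, 271.2, 137.5]
tool_rot: [3.141, 0.0, -0.088]
force: [1.1, 0.7, -0.0]
width: 24.5
gripper_force: 60.2
```

Emit:
{"fn": "move_arm", "kwargs": {
  "rows": "0.02 0.06 -0.05 0 0 0 1;0.06 0.16 -0.07 0 0 0 1;0.1 0.28 -0.07 0 0 0 1;0.15 0.4 -0.07 0 0 0 1;0.2 0.53 -0.07 0 0 0 1;0.25 0.65 -0.07 0 0 0 1;0.285 0.76 -0.07 0 0 0 1;0.285 0.76 -0.07 0 0 0 1;0.285 0.76 -0.07 0 0 0 1"
}}

```text
clock: 22.4
eef_pos: [598.6, 33.0, 157.0]
tool_rot: [3.14, -0.0, -0.094]
force: [0.4, 0.6, -0.1]
width: 24.3
gripper_force: 60.2
```

Emit:
{"fn": "move_arm", "kwargs": {
  "rows": "0 0 0.1 0 0 0 1;0 0 0.2 0 0 0 1;0 0 0.24 0 0 0 1;0 0 0.24 0 0 0 1;0 0 0.24 0 0 0 0;0 0 0.24 0 0 0 0;0 0 0.24 0 0 0 0;0 0 0.24 0 0 0 0;0 0 0.15 0 0 0 0;0 0 0.05 0 0 0 0;0 0 0 0 0 0 0"
}}

```text
clock: 23.32
eef_pos: [600.1, 36.7, 160.8]
tool_rot: [-3.141, -0.005, -0.088]
force: [0.4, 0.1, 1.5]
width: 42.6
gripper_force: 0.0
```

Emit:
{"fn": "move_arm", "kwargs": {
  "rows": "-0.02 -0.09 0 0 0 0 0;-0.05 -0.2 0 0 0 0 0;-0.09 -0.33 0 0 0 0 0;-0.13 -0.46 0 0 0 0 0;-0.17 -0.59 0 0 0 0 0;-0.21 -0.72 0 0 0 0 0;-0.25 -0.85 0 0 0 0 0;-0.286 -0.935 0.08 0 0 0 0;-0.286 -0.935 0.2 0 0 0 0;-0.286 -0.935 0.32 0 0 0 0;-0.286 -0.935 0.4 0 0 0 0;-0.286 -0.935 0.4 0 0 0 0"
}}

```text
clock: 24.32
eef_pos: [534.1, 321.9, 32.7]
tool_rot: [3.136, 0.007, -0.088]
force: [-0.8, -0.2, 0.7]
width: 42.7
gripper_force: 0.0
```

```bash
python3 - <<'E'
from plan import *
st();g=snap('wrist')
m=mask(g,(5,120,60),(18,255,255),(270,150,370,310))
c=big(m)[0][:,0];print('amber px',c.min(0),c.max(0))
E
```

```text
{'clock': 24.317, 'eef_pos': [534.13, 321.93, 32.66], 'tool_rot': [3.136, 0.007, -0.088], 'qpos': [-0.617, 0.836, 0.05, 1.721, -0.066, 0.596, -2.187], 'force': [-0.752, -0.163, 0.676], 'width': 42.716}
amber px [292 205] [343 291]
```

Emit:
{"fn": "move_arm", "kwargs": {
  "rows": "0.006 0 0.03 0 0 0 0;0.006 0 0.07 0 0 0 0;0.006 0 0.095 0 0 0 0;0.006 0 0.095 0 0 0 0;0.006 0 0.095 0 0 0 1;0.006 0 0.095 0 0 0 1;0.006 0 0.095 0 0 0 1;0.006 0 0.095 0 0 0 1;0 0 0.04 0 0 0 1;0 0 -0.08 0 0 0 1;0 0 -0.21 0 0 0 1;0 0 -0.33 0 0 0 1"
}}

```text
clock: 25.37
eef_pos: [537.3, 323.4, 137.5]
tool_rot: [3.141, 0.0, -0.088]
force: [0.9, 0.3, -0.5]
width: 24.6
gripper_force: 60.4
```

Emit:
{"fn": "move_arm", "kwargs": {
  "rows": "0.01 0.06 -0.05 0 0 0 1;0.02 0.16 -0.07 0 0 0 1;0.03 0.28 -0.07 0 0 0 1;0.04 0.4 -0.07 0 0 0 1;0.05 0.53 -0.07 0 0 0 1;0.06 0.66 -0.07 0 0 0 1;0.07 0.79 -0.07 0 0 0 1;0.08 0.9 -0.07 0 0 0 1;0.08 0.955 -0.07 0 0 0 1;0.08 0.955 -0.07 0 0 0 1;0.08 0.955 -0.07 0 0 0 1"
}}

```text
clock: 26.28
eef_pos: [536.2, 35.1, 157.2]
tool_rot: [-3.141, -0.0, -0.091]
force: [-0.2, 1.2, 0.4]
width: 24.2
gripper_force: 60.4
```

Emit:
{"fn": "move_arm", "kwargs": {
  "rows": "0 0 0.1 0 0 0 1;0 0 0.2 0 0 0 1;0 0 0.24 0 0 0 1;0 0 0.24 0 0 0 1;0 0 0.24 0 0 0 0;0 0 0.24 0 0 0 0;0 0 0.24 0 0 0 0;0 0 0.24 0 0 0 0;0 0 0.15 0 0 0 0;0 0 0.05 0 0 0 0;0 0 0 0 0 0 0"
}}

```text
clock: 27.2
eef_pos: [537.9, 36.2, 160.4]
tool_rot: [-3.141, -0.005, -0.088]
force: [0.0, -0.4, -0.3]
width: 42.7
gripper_force: 0.0
```

Emit:
{"fn": "move_arm", "kwargs": {
  "rows": "-0.03 -0.09 0 0 0 0 0;-0.07 -0.2 0 0 0 0 0;-0.12 -0.32 0 0 0 0 0;-0.17 -0.45 0 0 0 0 0;-0.22 -0.58 0 0 0 0 0;-0.27 -0.71 0 0 0 0 0;-0.32 -0.84 0 0 0 0 0;-0.363 -0.955 0.02 0 0 0 0;-0.363 -0.955 0.14 0 0 0 0;-0.363 -0.955 0.27 0 0 0 0;-0.363 -0.955 0.39 0 0 0 0;-0.363 -0.955 0.4 0 0 0 0"
}}

```text
clock: 28.2
eef_pos: [449.3, 329.0, 32.1]
tool_rot: [3.135, 0.007, -0.087]
force: [-0.8, -0.8, -0.2]
width: 42.7
gripper_force: 0.0
```

```bash
python3 - <<'E'
from plan import *
st();g=snap('wrist')
m=mask(g,(5,120,60),(18,255,255),(270,150,370,310))
c=big(m)[0][:,0];print('amber px',c.min(0),c.max(0))
E
```

```text
{'clock': 28.2, 'eef_pos': [449.291, 329.005, 32.107], 'tool_rot': [3.135, 0.007, -0.087], 'qpos': [-0.712, 0.775, 0.046, 1.911, -0.072, 0.466, -2.272], 'force': [-0.797, -0.774, -0.186], 'width': 42.736}
amber px [287 206] [339 292]
```

Emit:
{"fn": "move_arm", "kwargs": {
  "rows": "0.006 -0.004 0.03 0 0 0 0;0.006 -0.004 0.07 0 0 0 0;0.006 -0.004 0.095 0 0 0 0;0.006 -0.004 0.095 0 0 0 0;0.006 -0.004 0.095 0 0 0 1;0.006 -0.004 0.095 0 0 0 1;0.006 -0.004 0.095 0 0 0 1;0.006 -0.004 0.095 0 0 0 1;0 0 0.04 0 0 0 1;0 0 -0.08 0 0 0 1;0 0 -0.21 0 0 0 1;0 0 -0.33 0 0 0 1"
}}

```text
clock: 29.25
eef_pos: [452.6, 330.8, 137.5]
tool_rot: [3.141, 0.0, -0.088]
force: [0.5, 0.6, -0.4]
width: 24.3
gripper_force: 59.3
```

Emit:
{"fn": "move_arm", "kwargs": {
  "rows": "0.04 0.06 -0.05 0 0 0 1;0.09 0.16 -0.07 0 0 0 1;0.16 0.28 -0.07 0 0 0 1;0.23 0.4 -0.07 0 0 0 1;0.3 0.52 -0.07 0 0 0 1;0.36 0.63 -0.07 0 0 0 1;0.42 0.74 -0.07 0 0 0 1;0.48 0.85 -0.07 0 0 0 1;0.54 0.95 -0.07 0 0 0 1;0.57 1 -0.07 0 0 0 1;0.57 1 -0.07 0 0 0 1;0.57 1 -0.07 0 0 0 1"
}}

```text
clock: 30.25
eef_pos: [596.8, 15.8, 156.8]
tool_rot: [3.141, 0.0, -0.091]
force: [-0.8, 0.7, -1.5]
width: 24.4
gripper_force: 59.3
```

Emit:
{"fn": "move_arm", "kwargs": {
  "rows": "0 0.035 0.1 0 0 0 1;0 0.035 0.2 0 0 0 1;0 0.035 0.24 0 0 0 1;0 0.035 0.24 0 0 0 1;0 0.035 0.24 0 0 0 0;0 0.035 0.24 0 0 0 0;0 0.035 0.24 0 0 0 0;0 0.035 0.24 0 0 0 0;0 0 0.15 0 0 0 0;0 0 0.05 0 0 0 0;0 0 -0.05 0 0 0 0"
}}

```text
clock: 31.17
eef_pos: [596.2, 18.1, 172.7]
tool_rot: [-3.141, 0.001, -0.087]
force: [1.4, -0.5, 0.4]
width: 42.8
gripper_force: 0.0
```

Emit:
{"fn": "move_arm", "kwargs": {
  "rows": "-0.08 0.01 -0.08 0 0 -0.056 0;-0.18 0.03 -0.16 0 0 -0.056 0;-0.28 0.05 -0.24 0 0 -0.056 0;-0.34 0.07 -0.32 0 0 -0.056 0;-0.34 0.07 -0.37 0 0 -0.056 0;-0.34 0.07 -0.37 0 0 -0.056 0;-0.34 0.07 -0.37 0 0 -0.056 0"
}}

```text
clock: 31.75
eef_pos: [493.9, 5.3, 284.1]
tool_rot: [-3.141, -0.003, -0.0]
force: [0.9, -0.0, -0.5]
width: 42.7
gripper_force: 0.0
```

```bash
python3 - <<'E'
from plan import *
st();g=snap('wrist','w6.png')
l=cv2.convexHull(big(mask(g,(0,0,140),(180,80,255),(455,135,630,330)))[0]);print('lid',circ([onz(g,*p[0],11) for p in l]))
print('amber in tray',cv2.countNonZero(mask(g,(5,120,60),(18,255,255),(0,90,190,240))))
print([ (round(cv2.contourArea(c)),cv2.boundingRect(c)) for c in big(mask(g,(5,120,60),(18,255,255),(200,0,430,230)),8)])
E
```

```text
{'clock': 31.75, 'eef_pos': [493.89, 5.327, 284.068], 'tool_rot': [-3.141, -0.003, -0.0], 'qpos': [-0.084, 0.328, 0.022, 1.859, -0.009, 0.952, -1.629], 'force': [0.914, -0.042, -0.452], 'width': 42.677}
lid (array([ 435.34171336, -258.02070441]), np.float64(93.13162186841618))
amber in tray 0
[(2527, (275, 54, 56, 56)), (1150, (335, 54, 27, 49)), (1012, (275, 119, 29, 47)), (1008, (333, 117, 30, 47)), (996, (305, 118, 27, 45))]
```

View pics/w6.png

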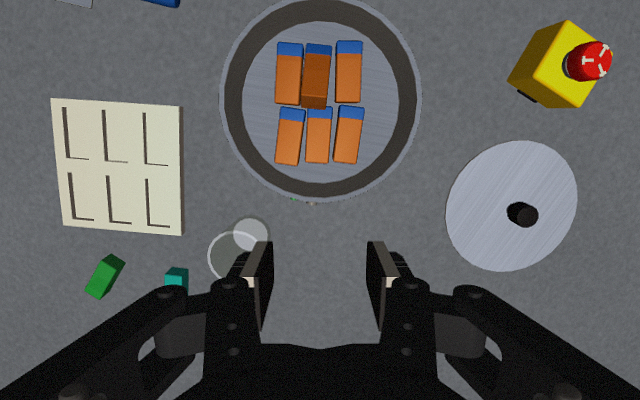

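The view shows all six cartridges in the bowl, with one leaning but low, an empty tray, and the lid shifted to a knob position of about (523,214). It was knocked, and its new centre is (435.3,-258.0). Next I grasp the knob.

Emit:
{"fn": "move_arm", "kwargs": {
  "rows": "-0.03 0.1 0 0 0 0 -0.3;-0.06 0.22 0 0 0 0 -0.3;-0.09 0.35 0.05 0 0 0 -0.3;-0.12 0.48 0.1 0 0 0 -0.3;-0.15 0.61 0.18 0 0 0 -0.3;-0.18 0.73 0.26 0 0 0 -0.3;-0.195 0.84 0.36 0 0 0 -0.3;-0.195 0.878 0.47 0 0 0 -0.3;-0.195 0.878 0.58 0 0 0 -0.3;-0.195 0.878 0.69 0 0 0 -0.3;-0.195 0.878 0.75 0 0 0 -0.3;-0.195 0.878 0.75 0 0 0 -0.3"
}}

```text
clock: 32.8
eef_pos: [431.3, -256.2, 52.9]
tool_rot: [-3.137, 0.009, -0.0]
force: [-0.3, 0.3, -0.1]
width: 55.9
gripper_force: 0.0
```

```bash
python3 - <<'E'
from plan import *
st();g=snap('wrist')
m=cv2.inRange(cv2.cvtColor(g['img'],cv2.COLOR_RGB2HSV),(0,0,0),(180,255,60));m[:, :200]=0;m[:,440:]=0;m[:150]=0;m[238:]=0
for c in big(m,2): x=c[:,0];print(cv2.contourArea(c),x.min(0),x.max(0))
s=read_state();x,y=435.3,-258
print(proj(g,[x,y,47]),proj(g,[x,y-15,47]),proj(g,[x+15,y,47]))
l=np.concatenate([p for p in big(mask(g,(0,0,130),(180,80,255)),1)]);l=[p for p in cv2.convexHull(l) if 4<p[0][0]<635 and 4<p[0][1]<230];print('lid',circ([onz(g,*p[0],11) for p in l]),len(l))
E
```

```text
{'clock': 32.8, 'eef_pos': [431.321, -256.249, 52.852], 'tool_rot': [-3.137, 0.009, -0.0], 'qpos': [0.449, 0.694, 0.047, 2.053, -0.076, 0.406, -1.016], 'force': [-0.345, 0.345, -0.056], 'width': 55.862}
1798.5 [295 197] [351 237]
[322.5432046 236.0578724] [351.88770129 236.07807215] [322.59924628 207.92313691]
lid (array([ 435.70324651, -258.1268473 ]), np.float64(92.9215721176777)) 36
```

Emit:
{"fn": "move_arm", "kwargs": {
  "rows": "0.006 0.004 0.04 0 0 0 -0.3;0.006 0.004 0.09 0 0 0 -0.3;0.006 0.004 0.13 0 0 0 -0.3;0.006 0.004 0.155 0 0 0 -0.3;0.006 0.004 0.155 0 0 0 -0.3"
}}

```text
clock: 33.27
eef_pos: [436.8, -259.2, 10.8]
tool_rot: [-3.141, 0.0, 0.0]
force: [-1.1, -0.3, -0.1]
width: 55.4
gripper_force: 0.0
```

Emit:
{"fn": "move_arm", "kwargs": {
  "rows": "0 0 0 0 0 0 0.2;0 0 0 0 0 0 0.3;0 0 0 0 0 0 1;0 0 0 0 0 0 1;0 0 0 0 0 0 1;0 0 -0.02 0 0 0 1;0 0 -0.05 0 0 0 1;0 0 -0.05 0 0 0 1"
}}

```text
clock: 33.93
eef_pos: [437.4, -259.9, 28.0]
tool_rot: [3.14, -0.002, -0.0]
force: [0.5, 0.3, -2.8]
width: 28.2
gripper_force: 59.3
```

Emit:
{"fn": "move_arm", "kwargs": {
  "rows": "0 0 -0.08 0 0 0 1;0 0 -0.18 0 0 0 1;0 0 -0.28 0 0 0 1;0 0 -0.38 0 0 0 1;0 0 -0.48 0 0 0 1;0 0 -0.58 0 0 0 1;0 0 -0.58 0 0 0 1"
}}

```text
clock: 34.52
eef_pos: [439.6, -261.3, 205.9]
tool_rot: [3.136, -0.01, -0.001]
force: [1.2, -0.2, -2.9]
width: 28.0
gripper_force: 60.2
```

Emit:
{"fn": "move_arm", "kwargs": {
  "rows": "0.04 -0.08 0 0 0 0 1;0.08 -0.16 0 0 0 0 1;0.12 -0.25 0 0 0 0 1;0.17 -0.34 0 0 0 0 1;0.21 -0.43 0 0 0 0 1;0.26 -0.52 0 0 0 0 1;0.3 -0.61 0 0 0 0 1;0.34 -0.7 0 0 0 0 1;0.38 -0.78 0 0 0 0 1;0.42 -0.85 0 0 0 0 1;0.44 -0.882 0 0 0 0 1;0.44 -0.882 0 0 0 0 1"
}}

```text
clock: 35.52
eef_pos: [569.4, 8.6, 199.6]
tool_rot: [-3.14, -0.0, 0.005]
force: [-0.3, 0.8, -2.6]
width: 28.1
gripper_force: 60.1
```

```bash
cat > lid.py <<'E'
from plan import *
st();z=read_state()['eef_pos'][2]-12+11
g=snap('wrist')
l=np.concatenate(big(mask(g,(0,0,120),(180,80,255)),1));l=[p for p in cv2.convexHull(l) if 4<p[0][0]<635 and 4<p[0][1]<230]
for dz in (-5,0,5): print('lid',dz,circ([onz(g,*p[0],z+dz) for p in l]),len(l))
P=np.array([onz(g,*p[0],z) for p in l]);c,r=circ(P);e=np.linalg.norm(P[:,:2]-c,axis=1)-r;print(e.min(),e.max())
t=snap('top');l=cv2.convexHull(big(mask(t,(0,0,110),(180,80,255),(250,100,370,260)))[0]);print('top',cv2.boundingRect(l),circ([onz(t,*p[0],z) for p in l]))
E
python3 lid.py
```

```text
{'clock': 35.517, 'eef_pos': [569.441, 8.644, 199.612], 'tool_rot': [-3.14, -0.0, 0.005], 'qpos': [-0.113, 0.537, 0.075, 1.772, -0.054, 0.835, -1.578], 'force': [-0.309, 0.768, -2.611], 'width': 28.06}
lid -5 (array([520.70300089,  42.71192751]), np.float64(147.9135077345252)) 26
lid 0 (array([524.25870667,  41.63657905]), np.float64(143.27913304128003)) 26
lid 5 (array([527.81441244,  40.56123058]), np.float64(138.64475834803673)) 26
-12.58971036549255 6.719215955407691
top (254, 111, 63, 82) (array([669.18630719,  59.28273013]), np.float64(117.08614722750764))
```

```bash
cat > lid.py <<'E'
from plan import *
def fit(n,zoff,cx,cy):
    g=snap(n);z=read_state()['eef_pos'][2]+zoff
    gr=cv2.GaussianBlur(cv2.cvtColor(g['img'],cv2.COLOR_RGB2GRAY),(3,3),0).astype(np.float32);P=[]
    for a in np.radians(np.arange(0,360,4)):
        rr=np.arange(82,106,.5);u=np.array([proj(g,[cx+r*np.cos(a),cy+r*np.sin(a),z]) for r in rr]).astype(np.float32)
        if (u<2).any() or (u[:,0]>637).any() or (u[:,1]>(235 if n=='wrist' else 397)).any(): continue
        v=cv2.remap(gr,u[None,:,0].copy(),u[None,:,1].copy(),1)[0];d=v[:-4]-v[4:];i=d.argmax()
        if d[i]>20: P.append([cx+(rr[i]+1)*np.cos(a),cy+(rr[i]+1)*np.sin(a)])
    P=np.array(P);print(n,z,len(P))
    for _ in range(5):
        c,r=circ(P);e=abs(np.linalg.norm(P-c,axis=1)-r);P=P[e<=max(1.0,2*np.median(e))]
    print('  lid c',c.round(2),'r',r.round(2),'n',len(P),'res',e.mean().round(2))
E
python3 - <<'E'
from lid import *
st()
for o in (-5,0,5): fit('wrist',o,568,4.7)
for o in (-5,0,5): fit('top',o,568,4.7)
E
```

```text
{'clock': 35.617, 'eef_pos': [567.734, 4.035, 199.713], 'tool_rot': [3.14, 0.002, -0.001], 'qpos': [-0.109, 0.536, 0.078, 1.775, -0.052, 0.835, -1.578], 'force': [-0.382, -1.009, -3.775], 'width': 28.242}
wrist 194.8938904899481 42
  lid c [564.48   3.63] r 94.92 n 32 res 0.23
wrist 200.0981591497206 43
  lid c [566.2    2.85] r 92.18 n 29 res 0.22
wrist 205.27188314446335 43
  lid c [568.24   2.82] r 89.45 n 28 res 0.2
top 195.38639694570887 8
  lid c [573.72  31.28] r 123.22 n 8 res 0.34
top 200.49446343271444 8
  lid c [567.87  15.71] r 106.49 n 5 res 0.13
top 205.53173841476442 7
  lid c [556.48 -31.47] r 58.87 n 5 res 0.42
```

```bash
python3 - <<'E'
from h import *
import math
g=snap('wrist');T=np.array(g['T_tool_cam'])
for f,p,r in (('w6.png',[493.89,5.327,284.068],[-3.141,-.003,0]),('w4.png',[498.123,2.521,285.893],[3.141,.002,-.003])):
    M=np.eye(4);M[:3,:3]=R.from_euler('xyz',r).as_matrix();M[:3,3]=p;g['E']=M@T
    gr=cv2.GaussianBlur(cv2.cvtColor(cv2.imread('pics/'+f),cv2.COLOR_BGR2GRAY),(3,3),0).astype(np.float32)
    P=[]
    for a in np.radians(np.arange(0,360,3)):
        rr=np.arange(80,93,.25);u=np.array([proj(g,[567+q*math.cos(a),4.5+q*math.sin(a),125]) for q in rr]).astype(np.float32)
        if (u<2).any(): continue
        v=cv2.remap(gr,u[None,:,0].copy(),u[None,:,1].copy(),1)[0];d=v[4:]-v[:-4];i=d.argmax()
        if d[i]>15: P.append([567+(rr[i]+.5)*math.cos(a),4.5+(rr[i]+.5)*math.sin(a)])
    P=np.array(P)
    for _ in range(4):
        c,rad=circ(P);e=abs(np.linalg.norm(P-c,axis=1)-rad);P=P[e<=max(1,2*np.median(e))]
    print(f,c,rad,len(P))
st()
E
```

```text
w6.png [568.02050725   4.84365089] 87.71270910614471 105
w4.png [568.09525699   4.76723692] 87.71109742547537 110
{'clock': 35.967, 'eef_pos': [568.451, 4.249, 200.551], 'tool_rot': [3.141, -0.0, -0.002], 'qpos': [-0.108, 0.535, 0.078, 1.774, -0.053, 0.835, -1.578], 'force': [0.325, -0.379, -2.208], 'width': 28.067}
```

Emit:
{"fn": "move_arm", "kwargs": {
  "rows": "0.01 -0.004 0.02 0 0 0 1;0.01 -0.004 0.06 0 0 0 1;0.01 -0.004 0.1 0 0 0 1;0.01 -0.004 0.14 0 0 0 1;0.01 -0.004 0.17 0 0 0 1;0.01 -0.004 0.18 0 0 0 1;0.01 -0.004 0.18 0 0 0 1;0.01 -0.004 0.18 0 0 0 1"
}}

```text
clock: 36.63
eef_pos: [572.0, 6.4, 146.5]
tool_rot: [3.142, -0.0, -0.0]
force: [0.3, -0.0, -3.0]
width: 28.0
gripper_force: 60.1
```

```bash
python3 - <<'E'
from lid import *
st()
for o in (-5,-3,-1): fit('wrist',o,568,4.7)
E
```

```text
{'clock': 36.633, 'eef_pos': [571.982, 6.395, 146.546], 'tool_rot': [3.142, -0.0, -0.0], 'qpos': [-0.105, 0.61, 0.069, 1.816, -0.06, 0.718, -1.574], 'force': [0.271, -0.016, -2.995], 'width': 28.028}
wrist 141.91658202427854 41
  lid c [568.83   6.21] r 94.86 n 41 res 0.2
wrist 144.08236402406428 41
  lid c [569.95   6.13] r 93.76 n 41 res 0.22
wrist 146.12480439711032 41
  lid c [570.81   6.17] r 92.65 n 41 res 0.21
```

Emit:
{"fn": "move_arm", "kwargs": {
  "rows": "-0.005 0.0045 0 0 0 0 1;-0.005 0.0045 0.01 0 0 0 1;-0.005 0.0045 0.02 0 0 0 1;-0.005 0.0045 0.03 0 0 0 1;-0.005 0.0045 0.038 0 0 0 1;-0.005 0.0045 0.042 0 0 0 1;-0.005 0.0045 0.046 0 0 0 1;-0.005 0.0045 0.046 0 0 0 1"
}}

```text
clock: 37.45
eef_pos: [570.0, 5.1, 132.3]
tool_rot: [3.142, 0.0, -0.0]
force: [0.7, 0.3, -3.0]
width: 28.2
gripper_force: 60.1
```

Emit:
{"fn": "move_arm", "kwargs": {
  "rows": "0 0 0.003 0 0 0 1;0 0 0.006 0 0 0 1;0 0 0.006 0 0 0 1"
}}

```text
clock: 37.7
eef_pos: [570.4, 5.1, 131.6]
tool_rot: [-3.142, -0.001, -0.0]
force: [-2.2, 0.7, 3.7]
width: 28.3
gripper_force: 61.0
```

Emit:
{"fn": "move_arm", "kwargs": {
  "rows": "0 0 0.003 0 0 0 1;0 0 0.006 0 0 0 1;0 0 0.006 0 0 0 1"
}}

```text
clock: 37.95
eef_pos: [570.4, 5.1, 131.5]
tool_rot: [-3.141, -0.001, -0.0]
force: [-6.2, 0.4, 17.1]
width: 28.1
gripper_force: 62.5
```

Emit:
{"fn": "move_arm", "kwargs": {
  "rows": "0 0 -0.006 0 0 0 1;0 0 -0.008 0 0 0 1;0 0 -0.008 0 0 0 0.2;0 0 -0.008 0 0 0 0;0 0 -0.008 0 0 0 -0.3;0 0 -0.008 0 0 0 -0.3;0 0 -0.008 0 0 0 -0.3;0 0 -0.05 0 0 0 -0.3;0 0 -0.15 0 0 0 -0.3;0 0 -0.27 0 0 0 -0.3;0 0 -0.38 0 0 0 -0.3;0 0 -0.38 0 0 0 -0.3"
}}

```text
clock: 38.95
eef_pos: [574.4, 5.0, 249.6]
tool_rot: [-3.141, -0.012, -0.001]
force: [0.6, -0.1, 0.4]
width: 55.6
gripper_force: 0.0
```

Emit:
{"fn": "move_arm", "kwargs": {
  "rows": "-0.1 0 -0.05 0 0 0 -0.3;-0.2 0 -0.1 0 0 0 -0.3;-0.24 0 -0.13 0 0 0 -0.3;-0.24 0 -0.13 0 0 0 -0.3;-0.24 0 -0.13 0 0 0 -0.3"
}}

```text
clock: 39.37
eef_pos: [498.6, 5.2, 282.6]
tool_rot: [-3.141, -0.002, -0.0]
force: [0.6, -1.4, -0.4]
width: 55.6
gripper_force: 0.0
```

```bash
python3 - <<'E'
from lid import *
st();z=read_state()['eef_pos'][2]
for Z in (125,130,136): fit('wrist',Z-z,568,4.7)
g=snap('wrist');m=mask(g,(0,0,0),(180,255,55),(280,60,360,160))
for c in big(m,1): x=c[:,0];print(cv2.contourArea(c),x.min(0),x.max(0))
print(proj(g,[568,4.8,166]),proj(g,[568,4.8,140]))
s=snap('scene')['img'][140:260,280:400,::-1];w=g['img'][0:240,180:460,::-1]
cv2.imwrite('pics/fin.png',np.hstack([cv2.resize(s,(400,400),interpolation=2),cv2.resize(w,(400,400))]))
E
```

```text
{'clock': 39.367, 'eef_pos': [498.638, 5.159, 282.575], 'tool_rot': [-3.141, -0.002, -0.0], 'qpos': [-0.131, 0.338, 0.088, 1.85, -0.036, 0.953, -1.599], 'force': [0.596, -1.378, -0.372], 'width': 55.585}
wrist 124.4520234538553 74
  lid c [568.55   4.89] r 94.84 n 74 res 0.22
wrist 129.03646583790635 73
  lid c [568.38   4.86] r 93.42 n 73 res 0.21
wrist 134.7672126758613 73
  lid c [568.26   4.87] r 91.72 n 73 res 0.17
1023.5 [302  89] [338 125]
[319.71194125 107.6957824 ] [319.70219398 108.19292525]
```

Emit:
{"fn": "move_arm", "kwargs": {
  "rows": "0.05 0.12 0 0 0 0 -0.4;0.1 0.24 0 0 0 0 -0.4;0.15 0.36 0 0 0 0 -0.4;0.2 0.48 0 0 0 0 -0.4;0.25 0.6 0 0 0 0 -0.4;0.3 0.72 0 0 0 0 -0.4;0.35 0.84 0.05 0 0 0 -0.4;0.397 0.948 0.16 0 0 0 -0.4;0.397 0.948 0.28 0 0 0 -0.4;0.397 0.948 0.4 0 0 0 -0.4;0.397 0.948 0.48 0 0 0 -0.4;0.397 0.948 0.5 0 0 0 -0.4"
}}

```text
clock: 40.62
eef_pos: [613.9, -278.0, 125.5]
tool_rot: [-3.137, 0.01, -0.001]
force: [-0.3, 0.5, -1.2]
width: 60.0
gripper_force: 0.0
```

```bash
python3 - <<'E'
from h import *
g=snap('wrist');st();g=snap('wrist')
b=(240,120,400,260);c=big(mask(g,(0,140,60),(8,255,255),b)|mask(g,(172,140,60),(180,255,255),b))[0];x=c[:,0];print(x.min(0),x.max(0))
for z in (86,92): print(circ([onz(g,*p[0],z) for p in cv2.convexHull(c)]))
E
```

```text
{'clock': 40.667, 'eef_pos': [614.855, -278.268, 127.119], 'tool_rot': [-3.138, 0.007, -0.0], 'qpos': [0.323, 0.771, 0.108, 1.519, -0.099, 0.865, -1.106], 'force': [0.506, 0.057, -0.657], 'width': 59.579}
[288 183] [352 248]
(array([ 617.92619559, -278.68282543]), np.float64(20.325289763681322))
(array([ 619.86704337, -278.69479186]), np.float64(19.697355130208987))
```

Emit:
{"fn": "move_arm", "kwargs": {
  "rows": "0.005 0.001 0.08 0 0 0 -0.4;0.005 0.001 0.15 0 0 0 -0.4;0.005 0.001 0.2 0 0 0 -0.4;0.005 0.001 0.225 0 0 0 -0.4;0.005 0.001 0.235 0 0 0 -0.4;0.005 0.001 0.235 0 0 0 -0.4;0.005 0.001 0.235 0 0 0 -0.4"
}}

```text
clock: 41.3
eef_pos: [620.0, -280.1, 63.3]
tool_rot: [3.14, -0.003, -0.0]
force: [0.3, 0.6, -0.2]
width: 59.8
gripper_force: 0.0
```

Emit:
{"fn": "move_arm", "kwargs": {
  "rows": "0 0 0 0 0 0 0.1;0 0 0 0 0 0 0.2;0 0 0 0 0 0 1;0 0 0 0 0 0 1;0 0 0 0 0 0 1;0 0 0 0 0 0 1"
}}

```text
clock: 41.8
eef_pos: [619.9, -279.2, 63.5]
tool_rot: [-3.142, -0.003, 0.0]
force: [-1.7, 2.8, 6.6]
width: 37.3
gripper_force: 59.5
```

Emit:
{"fn": "move_arm", "kwargs": {
  "rows": "0 0 -0.002 0 0 0.07 1;0 0 -0.005 0 0 0.14 1;0 0 -0.007 0 0 0.21 1;0 0 -0.01 0 0 0.28 1;0 0 -0.012 0 0 0.35 1;0 0 -0.015 0 0 0.42 1;0 0 -0.017 0 0 0.49 1;0 0 -0.02 0 0 0.56 1;0 0 -0.022 0 0 0.63 1;0 0 -0.025 0 0 0.7 1;0 0 -0.027 0 0 0.76 1;0 0 -0.027 0 0 0.76 1"
}}

```text
clock: 42.8
eef_pos: [618.2, -280.6, 71.4]
tool_rot: [3.141, -0.001, -1.198]
force: [-2.3, -0.3, 7.7]
width: 37.1
gripper_force: 59.9
```

```bash
python3 -c "
from h import *
st();print(np.round(read_state()['torque'],2))"
```

```text
{'clock': 42.8, 'eef_pos': [618.169, -280.611, 71.384], 'tool_rot': [3.141, -0.001, -1.198], 'qpos': [0.151, 0.881, 0.425, 1.554, -0.454, 0.805, -2.011], 'force': [-2.285, -0.269, 7.667], 'width': 37.105}
[-0.12  1.05  0.02]
```

Turn a little further to feel the end stop, then release.

Emit:
{"fn": "move_arm", "kwargs": {
  "rows": "0 0 0 0 0 0.03 1;0 0 0 0 0 0.06 1;0 0 0 0 0 0.08 1;0 0 0 0 0 0.08 1;0 0 0 0 0 0.08 1"
}}

```text
clock: 43.22
eef_pos: [618.9, -282.3, 71.6]
tool_rot: [-3.141, -0.004, -1.321]
force: [-2.0, -2.5, 6.8]
width: 37.4
gripper_force: 60.2
```

```bash
python3 -c "
from h import *
st();print(np.round(read_state()['torque'],2))"
```

```text
{'clock': 43.217, 'eef_pos': [618.938, -282.265, 71.587], 'tool_rot': [-3.141, -0.004, -1.321], 'qpos': [0.135, 0.888, 0.457, 1.554, -0.488, 0.812, -2.106], 'force': [-2.0, -2.548, 6.758], 'width': 37.391}
[-0.81  0.6   0.05]
```

Emit:
{"fn": "move_arm", "kwargs": {
  "rows": "0 0 0 0 0 0 0.2;0 0 0 0 0 0 0;0 0 0 0 0 0 -0.4;0 0 0 0 0 0 -0.4;0 0 0 0 0 0 -0.4;0 0 -0.05 0 0 0 -0.4;0 0 -0.15 0 0 0 -0.4;0 0 -0.27 0 0 0 -0.4;0 0 -0.27 0 0 0 -0.4;0 0 -0.27 0 0 0 -0.4"
}}

```text
clock: 44.05
eef_pos: [620.3, -280.2, 153.1]
tool_rot: [-3.138, -0.003, -1.319]
force: [-0.7, -0.5, -0.7]
width: 59.6
gripper_force: 0.0
```

```bash
python3 - <<'E'
from h import *
st();g=snap('wrist','w7.png');T=np.array(g['T_tool_cam'])
def marks(g,img,z,c,nm):
    h=cv2.cvtColor(img,cv2.COLOR_BGR2HSV);m=cv2.inRange(h,(0,0,150),(180,90,255))
    v,u=np.nonzero(m);A=[]
    for uu,vv in zip(u,v):
        p=onz(g,uu,vv,z)[:2]-c;r=np.hypot(*p)
        if 4<r<17:A.append(np.arctan2(p[1],p[0]))
    A=np.array(A);print(nm,len(A),'mark phase mod120 deg',np.degrees(np.angle(np.exp(3j*A).mean())/3),abs(np.exp(3j*A).mean()))
r=lambda g:mask(g,(0,140,60),(8,255,255),(240,100,400,235))|mask(g,(172,140,60),(180,255,255),(240,100,400,235))
c=big(r(g))[0]
for z in (92,100): print(z,circ([onz(g,*p[0],z) for p in cv2.convexHull(c)]))
cc=circ([onz(g,*p[0],97) for p in cv2.convexHull(c)])[0];marks(g,g['img'][:,:,::-1],100,cc,'now')
for f,p,rr,z in (('w1.png',[604.226,-276.595,199.437],[-3.141,.001,.002],100),('w3.png',[619.189,-280.954,212.294],[3.139,-.006,0],92)):
    M=np.eye(4);M[:3,:3]=R.from_euler('xyz',rr).as_matrix();M[:3,3]=p;h=dict(g);h['E']=M@T;h['img']=cv2.imread('pics/'+f)[:,:,::-1].copy()
    c=big(r(h))[0];marks(h,cv2.imread('pics/'+f),z,circ([onz(h,*q[0],z-3) for q in cv2.convexHull(c)])[0],f)
E
```

```text
{'clock': 44.05, 'eef_pos': [620.31, -280.197, 153.052], 'tool_rot': [-3.138, -0.003, -1.319], 'qpos': [0.109, 0.794, 0.507, 1.503, -0.439, 0.954, -2.147], 'force': [-0.708, -0.549, -0.741], 'width': 59.64}
92 (array([ 617.19520123, -279.42977728]), np.float64(20.1049694895309))
100 (array([ 617.87647248, -281.80735749]), np.float64(19.35621201223546))
now 301 mark phase mod120 deg 24.25114697057277 0.81757633163453
w1.png 253 mark phase mod120 deg -27.970980495969833 0.9080942987233371
w3.png 204 mark phase mod120 deg -27.641913324844836 0.8930223277384032
```

The mark phase went from -27.8° to -95.8°, which is 68° clockwise (1.19 rad) against the 1.2 end stop, while the tool turned 75.6°. So the head reached its stop and the pads slipped. I'll retreat, then check everything in one last picture.

Emit:
{"fn": "move_arm", "kwargs": {
  "rows": "0 0 -0.1 0 0 0 -0.4;0 0 -0.2 0 0 0 -0.4;0 0 -0.3 0 0 -0.07 -0.4;0 0 -0.4 0 0 -0.14 -0.4;0.1 0 -0.4 0 0 -0.2 -0.4;0.2 0 -0.4 0 0 -0.2 -0.4;0.3 0 -0.4 0 0 -0.2 -0.4;0.4 0 -0.4 0 0 -0.2 -0.4;0.4 0 -0.4 0 0 -0.2 -0.4;0.4 0 -0.4 0 0 -0.2 -0.4"
}}

```text
clock: 44.93
eef_pos: [647.0, -397.5, 267.7]
tool_rot: [3.139, 0.003, -1.009]
force: [0.0, 1.2, -0.1]
width: 59.8
gripper_force: 0.0
```

```bash
python3 - <<'E'
from h import *
st()
s=snap('scene')['img'][:,:,::-1];t=snap('top')['img'][:,:,::-1]
a=cv2.imread('pics/scene0.png')
rs=lambda i:cv2.resize(i,(260,260),interpolation=2)
row=np.hstack([rs(a[265:330,260:325]),rs(s[265:330,260:325]),rs(s[150:260,285:395])])
row2=np.hstack([cv2.resize(s,(390,244)),cv2.resize(t,(390,244))])
cv2.imwrite('pics/final.png',np.vstack([row,row2]))
E
```

```text
{'clock': 44.933, 'eef_pos': [646.997, -397.479, 267.67], 'tool_rot': [3.139, 0.003, -1.009], 'qpos': [0.318, 0.815, 0.458, 1.079, -0.337, 1.32, -1.847], 'force': [0.032, 1.169, -0.119], 'width': 59.777}
```

View pics/final.png

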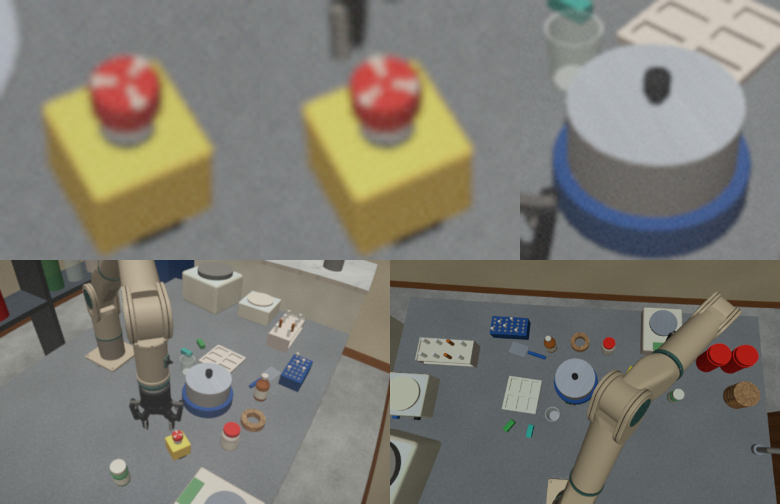

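The picture shows the mushroom back up with its stem visible as at the start, the lid level on the bowl, the tray empty, and the bystanders standing. I'm handing in.

```bash
python3 -c "
from cell import *
print(finish_job())"
```

```text
the job is handed in; nothing more can be done
None
```

The job is done and handed in at about 45 s of the 208 s. The stop was pressed in first, and all six cartridges were moved into the bowl. The lid, which was knocked aside mid-run, was then seated level. Last, the mushroom was turned clockwise about 1.19 rad (measured; end stop 1.2) and came back up. The jars, bottle, beaker and look-alikes were not touched.

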